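Lay the stream finds on their identification cards

ROBOT

A 6-joint arm with a two-finger parallel gripper is mounted at the origin on the work surface. World frame = base frame: x ahead of the robot, y to its left, z up, the work surface at z = 0. Lengths are in m, angles in rad, forces in N, time in s.
With the tool pointing down it reaches from about 0.375 to 0.975 m from the base axis. Payload 3.8 kg.
Tool frame: the origin (TCP) lies midway between the tips of the shut fingers; the grasp point (between the pads) lies 19 mm behind it (bot.hold_point_z is the distance from the TCP to the grasp point, in m); y points along the fingers, x is the direction in which the jaws open and shut, and the axes are right-handed (so a half turn about y gives the same grasp; the last joint's range is limited). The gripper opens to 85 mm and grips with 20 to 120 N. Pads are 22 mm wide; open, the fingers measure 114 mm over their backs; the gripper's body (76 mm by 85 mm) begins 54 mm behind the grasp point. The pads swing forward as they close: fully open they stand 13 mm farther back than shut.
Start: joints at [-1.18, 0.264, 1.604, -0, 1.274, -0.037], TCP at [0.28, -0.614, 0.231] pointing down, gripper open.
Joint ranges: [-2.63, 2.63], [-0.94, 2.18], [0.31, 2.57], [-1.31, 4.45], [0, 2.66], [-2.55, 2.55]. Speed limits (rad/s): [2.57, 2.57, 3.14, 3.14, 3.14, 3.14].

INTERFACE

Orientations are given as a rotation vector (axis times angle).
In Python, from rig import bot gives the robot as it stands. The module is installed in compiled form; this text tells all that it offers.
- The arm moves only by the tool drive_tool, never from a script. Its argument "steps" is a list of rows, each a list of 3 entries, a list of its own where there are three numbers: the shift along the tool's x, y, z in cm, then the turn about the tool's y in rad, then the gripper command: -1 is shut, 1 is fully open, values between are in proportion. In form: [[[tx, ty, tz], spin, gripper], ...]. A call has 1 to 12 rows; each row shifts and turns the commanded pose from where the row before left it, along the tool's axes as they then stand; what a row does not reach is not made up. A row lasts 1/12 s, in which the tool goes at most 41.7 mm and 7.16 degrees, less where a joint would pass 70% of its speed; a pose out of reach is approached as far as the arm can. A call with a gripper value outside its range is refused whole. The fingers move at their own pace and stop on an object; "newtons" is the grip in N (left out, the last holds). Time passes only in rows, so rows that do not move let the fingers close. It gives the time, the measured TCP pose, the force and the opening at its end, in the units of the state.
- bot.state(): the state, without advancing time (a new reading comes with each control period).
- bot.grab_frame(name): name is "scene" or "top" or "wrist"; returns a dict with "image" (420x560x3 uint8, red, green, blue), "camera_matrix" (3x3 intrinsics, pixels), "distortion" ([k1, k2, p1, p2, k3] as OpenCV has them; the pictures are not rectified), "eye" and "rotation" of the camera in the world. Camera axes: x right, y down, z forward; pixel columns grow to the right and rows downward; lengths in m; the calibration is good to about 2 mm. A picture is of the moment at which its call begins. There is no depth.
- bot.job_done(): hands the job in, once; it reports no verdict.
The state is a dict: "t": time; "joints": joint angles; "joint_vel": joint speeds; "joint_torque": joint torques, N m; "tool_pos": TCP position; "eef_rot": TCP orientation; "wrist_force": force on the tool from outside, world axes, zero at the start; "torque": the same for the moment, N m; "grip_width": finger opening in m.
Only numpy, scipy, OpenCV 4.12 (cv2) and the standard library are available. Lean on these libraries where they do the work, as an engineer would, in place of code of your own. Each camera call takes 0.05 s, during which the arm holds its last target. There are 200 camera calls.

TASK

Four finds from the stream lie in the white tray. Pick them out one by one and lay each on the identification card that shows it, squarely over its printed life-size outline and turned in line with it, the pond snail's spire pointing the same way as drawn, and leave all four lying flat and still. The shells are brittle, so set them down rather than dropping them, and do not shift the stack of glass dishes.

Things in the scene. Friction and masses are not known exactly. Their poses are not given: they have to be found in the camera images.
- mussel_center (a point): closed mussel lying loose in the tray: olive brown, smooth flattish oval with growth rings, 66 long, 32 wide, 24 mm high, about 35 g. Point: its centre, 12 mm above what it lies on; x its long axis, z up. Long sides nearly parallel over the middle 25 mm.
- pond_snail_center (a point): pond-snail shell lying loose in the tray, on its side: horn coloured, tear-shaped, a broad body whorl tapering to a pointed spire; 53 long, 27 wide, 24 mm high, about 20 g. Point: half-way along, 12 mm above what it lies on; x to the tip of the spire, z up. Grip it across its broadest part, 10 mm behind the point (-x): ahead of the point it narrows.
- ramshorn_center (a point): ramshorn-snail shell lying loose in the tray: red brown, a flat round coil like a rolled-up belt, 34 mm across, 13 mm high, about 16 g. Point: its centre, 6.5 mm above what it lies on; z up. Grip it across any diameter.
- caddis_case_center (a point): case of a caddis larva lying loose in the tray: a straight stiff tube covered in sand grains, 46 long, 12 wide, 12 mm high, about 15 g. Point: its centre, 6 mm above what it lies on; x its long axis, z up.
- card_mussel: flat white card with dark green edge, 105 x 74 x 2 mm, fixed, top 2 mm above the table. Origin: middle of its underside; x along the 105 mm side; a green band and a scale bar mark its -x end. Printed 14 mm from the middle towards +x: the dark life-size outline of the mussel, an oval 66 x 32 mm, long axis along the card's x.
- card_snail: flat white card with dark green edge, 105 x 74 x 2 mm, fixed, top 2 mm above the table. Origin: middle of its underside; x along the 105 mm side; a green band and a scale bar mark its -x end. Printed 14 mm from the middle towards +x: the dark life-size outline of the pond snail, a slender tear shape 53 x 27 mm along x, the tip of its spire towards +x.
- card_ramshorn: flat white card with dark green edge, 105 x 74 x 2 mm, fixed, top 2 mm above the table. Origin: middle of its underside; x along the 105 mm side; a green band and a scale bar mark its -x end. Printed 14 mm from the middle towards +x: the dark life-size outline of the ramshorn, a disc 34 mm across with a fine spiral; the shell may lie on it at any turn.
- card_caddis: flat white card with dark green edge, 105 x 74 x 2 mm, fixed, top 2 mm above the table. Origin: middle of its underside; x along the 105 mm side; a green band and a scale bar mark its -x end. Printed 14 mm from the middle towards +x: the dark life-size outline of the caddis case, a narrow bar 46 x 12 mm along x.
- sorting_tray: cream plastic laboratory tray standing fixed on the table. Origin: middle of its underside; y along its longer side. Flat floor 230 x 290 mm, 8 mm above the table; walls lean outwards to a rim 57 mm above the table, 273 x 333 mm over all. The finds start with centres at least 80 mm apart and 50 mm inside the floor's edge.
- dish_stack: loose stack of four clear Petri dishes, 94 mm across, 66 mm high, 0.4 kg, on the table just beyond the cards. Origin: middle of its underside. Not to be moved.
Not all that is in view belongs to the job. What is shaped like the card_caddis but orange is not meant.

How it is judged:
By the outcome, as a careful person would: the job done as asked, in the order asked, and still so for the second after the job is handed in, with the robot touching nothing.
It also fails if it takes over 112 s, if anything falls off the work surface, if the arm or the gripper's body presses on something with over 40 N, if the wrist force passes 120 N, or if a joint passes its speed limit or range.

## Working session

There is one attempt and no reset: what is moved stays moved. The work goes in short steps, Python scripts to look and compute and a tool call to move; the robot and the scene stay as the last step left them, time stands still between calls to the robot, and variables do not carry over. Pictures are saved under pics/ and viewed, about 12 in all and at most 16, crops included, and the job is handed in when it is done.

Besides the shell and the picture viewer there is one more tool, called after "Request:" as name([rows], argument=value, ...), one row to a line, values as JSON. drive_tool: Moves the arm, as the interface text tells. Its arguments: {"type":"object","properties":{"steps":{"type":"array","items":{"type":"array"}},"newtons":{"type":"number"}},"required":["steps"]}

```bash
mkdir -p pics
cat > h.py <<'E'
import numpy as np,cv2,pickle
from rig import bot
def grab(n,tag):
    f=bot.grab_frame(n);pickle.dump(f,open(f'pics/{tag}.pkl','wb'));cv2.imwrite(f'pics/{tag}.png',f['image'][:,:,::-1]);return f
def load(tag): return pickle.load(open(f'pics/{tag}.pkl','rb'))
def rays(f,px):
    p=cv2.undistortPoints(np.array(px,float).reshape(-1,1,2),np.array(f['camera_matrix']),np.array(f['distortion'])).reshape(-1,2)
    d=np.c_[p,np.ones(len(p))]@np.array(f['rotation']).T
    return np.array(f['eye']),d
def onplane(f,px,z):
    e,d=rays(f,px);return e+d*((z-e[2])/d[:,2])[:,None]
def proj(f,P):
    R=np.array(f['rotation']);r,_=cv2.Rodrigues(R.T);t=-R.T@np.array(f['eye'])
    return cv2.projectPoints(np.array(P,float).reshape(-1,1,3),r,t,np.array(f['camera_matrix']),np.array(f['distortion']))[0].reshape(-1,2)
def tri(f1,p1,f2,p2):
    e1,d1=rays(f1,[p1]);e2,d2=rays(f2,[p2]);d1=d1[0]/np.linalg.norm(d1);d2=d2[0]/np.linalg.norm(d2)
    s=np.linalg.lstsq(np.c_[d1,-d2],e2-e1,rcond=None)[0];a=e1+s[0]*d1;b=e2+s[1]*d2
    return (a+b)/2,np.linalg.norm(a-b)
E
python3 - <<'E'
from h import *
s=bot.state();print({k:np.round(v,3).tolist() for k,v in s.items()},bot.hold_point_z)
ims=[]
for n in('scene','top','wrist'):
    f=grab(n,n+'0');print(n,np.round(f['eye'],3),np.round(f['rotation'],3).tolist(),np.round(f['camera_matrix'],1).tolist())
E
```

```text
{'t': 0.0, 'joints': [-1.18, 0.265, 1.605, 0.0, 1.274, -0.037], 'joint_vel': [-0.0, 0.0, -0.001, -0.001, 0.001, -0.0], 'joint_torque': [0.001, -51.511, -36.731, -0.0, 0.013, -0.0], 'tool_pos': [0.28, -0.613, 0.23], 'eef_rot': [-1.38, 0.89, -0.887], 'wrist_force': [-0.052, -0.162, 0.045], 'torque': [0.061, -0.017, -0.03], 'grip_width': 0.086} 0.0187
scene [1.122 0.444 0.784] [-1.218, -2.38, 0.864] [[396.2, 0.0, 275.2], [0.0, 396.2, 202.4], [0.0, 0.0, 1.0]]
top [0.408 0.059 1.051] [-2.092, 2.132, -0.167] [[430.9, 0.0, 275.3], [0.0, 430.9, 212.3], [0.0, 0.0, 1.0]]
wrist [ 0.352 -0.581  0.373] [2.411, -1.549, -0.25] [[378.8, 0.0, 279.8], [0.0, 378.8, 211.1], [0.0, 0.0, 1.0]]
```

View pics/top0.png

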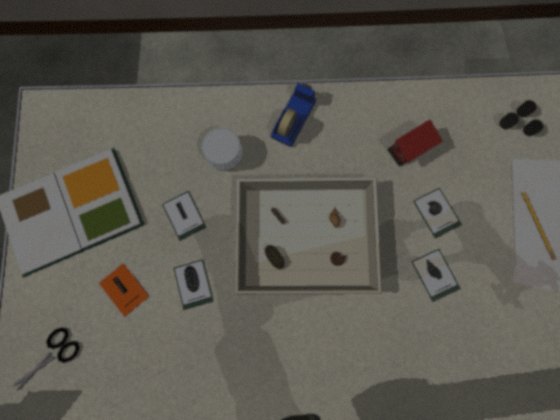

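View pics/scene0.png

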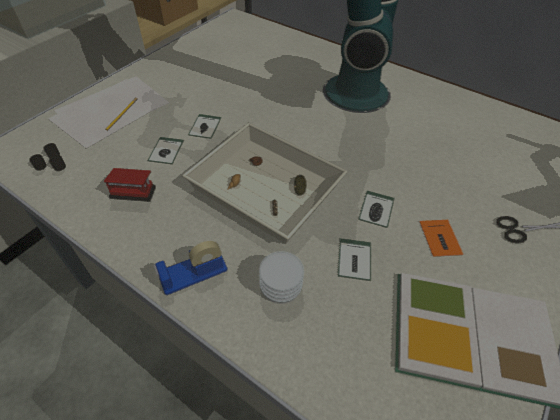

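```bash
sed -i "s/R=np.array(f\['rotation'\])/R=cv2.Rodrigues(np.array(f['rotation'],float))[0]/; s/@np.array(f\['rotation'\]).T/@cv2.Rodrigues(np.array(f['rotation'],float))[0].T/" h.py
python3 - <<'E'
from h import *
t=load('top0');s=load('scene0');w=load('wrist0')
st=bot.state();R=cv2.Rodrigues(np.array(st['eef_rot']))[0];print('Rtool',np.round(R,3).tolist())
Rc=cv2.Rodrigues(np.array(w['rotation'],float))[0];print('cam in tool',np.round(R.T@Rc,3).tolist(),np.round(R.T@(w['eye']-st['tool_pos']),4))
names=['caddis','pond','mussel','rams','cCad','cMus','cRams?','cSnail?','orange','dish']
pt=[(279,215),(335,217),(275,257),(338,258),(183,214),(193,283),(436,211),(435,274),(124,289),(222,149)]
ps=[(274,207),(234,181),(300,185),(256,161),(355,260),(376,209),(166,151),(205,126),(441,238),(282,275)]
for n,a,b in zip(names,pt,ps):
    P,g=tri(t,a,s,b);print(n,np.round(P,3),'gap',round(g,4), np.round(onplane(t,[a],.01)[0],3))
def crop(f,x0,y0,x1,y1,k):
    im=cv2.convertScaleAbs(f['image'][y0:y1,x0:x1,::-1],alpha=1.6)
    return cv2.resize(im,None,fx=k,fy=k,interpolation=cv2.INTER_CUBIC)
a=crop(t,160,170,480,310,2.5)
b=cv2.hconcat([crop(s,140,100,340,220,2),crop(s,330,180,530,300,2)])
cv2.imwrite('pics/c1.png',cv2.vconcat([a,b]))
E
```

```text
Rtool [[0.415, -0.001, 0.91], [-0.91, 0.002, 0.415], [-0.002, -1.0, 0.0]]
cam in tool [[1.0, 0.0, -0.0], [0.0, -0.312, 0.95], [0.0, -0.95, -0.312]] [ 0.0003 -0.1424  0.0793]
caddis [0.595 0.079 0.012] gap 0.0031 [0.596 0.078 0.01 ]
pond [ 0.587 -0.057  0.015] gap 0.0023 [ 0.588 -0.059  0.01 ]
mussel [0.493 0.091 0.012] gap 0.0034 [0.494 0.089 0.01 ]
rams [ 0.487 -0.06   0.011] gap 0.0036 [ 0.488 -0.062  0.01 ]
cCad [ 0.605  0.318 -0.   ] gap 0.0023 [0.604 0.315 0.01 ]
cMus [ 0.435  0.29  -0.001] gap 0.0014 [0.435 0.287 0.01 ]
cRams? [ 0.599 -0.305 -0.002] gap 0.0041 [ 0.598 -0.303  0.01 ]
cSnail? [ 0.447 -0.29  -0.001] gap 0.0031 [ 0.447 -0.287  0.01 ]
orange [ 0.424  0.458 -0.003] gap 0.0037 [0.424 0.452 0.01 ]
dish [0.758 0.216 0.041] gap 0.0032 [0.769 0.219 0.01 ]
```

View pics/c1.png

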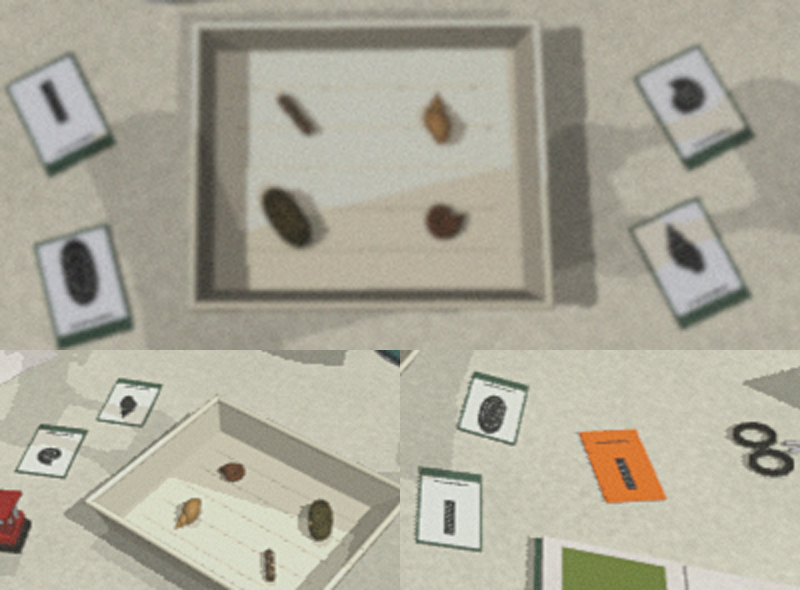

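Top (279,215) caddis case, (335,217) pond snail, (275,257) mussel and (338,258) ramshorn. Cards: caddis (183,214), mussel (193,283), ramshorn (436,211) and snail (435,274). Two bar cards are visible: white at (183,214), and orange at (124,289), which is the decoy. The crop confirms the white, green-edged one is the one meant. Next I'll take closer wrist views.

Request:
drive_tool([
  [[-1.53, -0.83, 3.54], 0, 1],
  [[-1.53, -0.83, 3.54], 0, 1],
  [[-1.53, -0.83, 3.54], 0, 1],
  [[-1.53, -0.83, 3.54], 0, 1],
  [[-1.53, -0.83, 3.54], 0, 1],
  [[-1.53, -0.83, 3.54], 0, 1],
  [[-1.53, -0.83, 3.54], 0, 1],
  [[-1.53, -0.83, 3.54], 0, 1],
  [[-1.53, -0.83, 3.54], 0, 1],
  [[-1.53, -0.83, 3.54], 0, 1],
  [[-1.53, -0.83, 3.54], 0, 1],
  [[-1.53, -0.83, 3.54], 0, 1],
])

```text
t: 1.15
tool_pos: [0.5912, -0.2691, 0.331]
eef_rot: [-1.382, 0.889, -0.888]
wrist_force: [0.3, 0.1, 0.4]
grip_width: 0.0852
```

Request:
drive_tool([
  [[0, 0, 0], 0, 1],
  [[0, 0, 0], 0, 1],
  [[0, 0, 0], 0, 1],
])

```text
t: 1.4
tool_pos: [0.59, -0.2708, 0.3302]
eef_rot: [-1.383, 0.889, -0.887]
wrist_force: [-0.3, -0.1, -0.1]
grip_width: 0.0855
```

Run:
```python
from h import *
grab('wrist','w1')
```

Request:
drive_tool([
  [[-3.6, 0, 1.65], 0, 1],
  [[-3.6, 0, 1.65], 0, 1],
  [[-3.6, 0, 1.65], 0, 1],
  [[-3.6, 0, 1.65], 0, 1],
  [[0, 0, 0], 0, 1],
  [[0, 0, 0], 0, 1],
  [[0, 0, 0], 0, 1],
])

```text
t: 2.03
tool_pos: [0.5901, -0.1139, 0.3306]
eef_rot: [-1.382, 0.89, -0.889]
wrist_force: [-0.3, -0.7, -0.0]
grip_width: 0.0852
```

Run:
```python
from h import *
grab('wrist','w2')
```

Request:
drive_tool([
  [[-3.6, 0, 1.65], 0, 1],
  [[-3.6, 0, 1.65], 0, 1],
  [[-3.6, 0, 1.65], 0, 1],
  [[-3.6, 0, 1.65], 0, 1],
  [[0, 0, 0], 0, 1],
  [[0, 0, 0], 0, 1],
  [[0, 0, 0], 0, 1],
])

```text
t: 2.67
tool_pos: [0.5913, 0.0442, 0.3307]
eef_rot: [-1.382, 0.889, -0.89]
wrist_force: [-0.2, -0.8, -0.4]
grip_width: 0.0857
```

Run:
```python
from h import *
grab('wrist','w3')
for i in (1,2,3): print(np.round(load(f'w{i}')['eye'],3))
cv2.imwrite('pics/c2.png',cv2.vconcat([cv2.resize(cv2.convertScaleAbs(cv2.hconcat([cv2.imread(f'pics/w{i}.png') for i in p]),alpha=1.5),(800,300)) for p in((1,2),(2,3))]))
```

```text
[ 0.663 -0.238  0.473]
[ 0.662 -0.081  0.473]
[0.664 0.077 0.473]
```

View pics/c2.png

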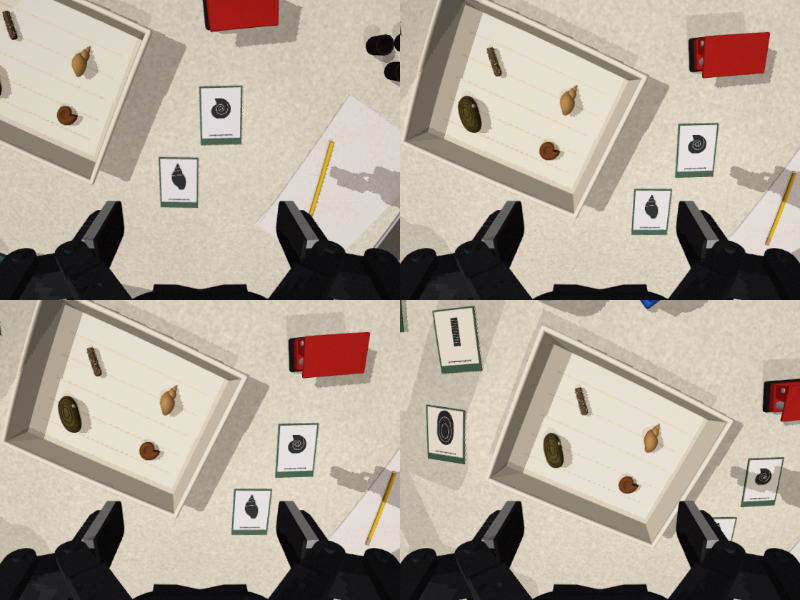

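Request:
drive_tool([
  [[-3.6, 0, 1.65], 0, 1],
  [[-3.6, 0, 1.65], 0, 1],
  [[-3.6, 0, 1.65], 0, 1],
  [[-3.6, 0, 1.65], 0, 1],
  [[0, 0, 0], 0, 1],
  [[0, 0, 0], 0, 1],
  [[0, 0, 0], 0, 1],
])

```text
t: 3.3
tool_pos: [0.5918, 0.2025, 0.3306]
eef_rot: [-1.382, 0.89, -0.89]
wrist_force: [0.4, -0.7, 0.5]
grip_width: 0.0854
```

```bash
cat > seg.py <<'E'
from h import *
def blob(f,c,r,thr,ch='b'):
    """largest dark blob in ROI around c; ch: blue channel or max channel, thr relative to ROI 70th percentile"""
    im=f['image'];x,y=map(int,c);x0,y0=max(x-r,0),max(y-r,0);p=im[y0:y+r,x0:x+r]
    p=cv2.GaussianBlur(cv2.resize(p,None,fx=4,fy=4,interpolation=cv2.INTER_CUBIC),(0,0),2)
    g=p[:,:,2] if ch=='b' else p.max(2)
    m=(g<thr*np.percentile(g,70)).astype(np.uint8)
    m=cv2.morphologyEx(cv2.morphologyEx(m,cv2.MORPH_CLOSE,np.ones((9,9))),cv2.MORPH_OPEN,np.ones((5,5)))
    cs=cv2.findContours(m,cv2.RETR_EXTERNAL,cv2.CHAIN_APPROX_NONE)[0]
    ctr=[(x-x0)*4,(y-y0)*4]
    cs=[k for k in cs if cv2.contourArea(k)>400]
    k=max(cs,key=lambda k:cv2.contourArea(k)/(1+(cv2.norm(np.array(cv2.minEnclosingCircle(k)[0]),np.array(ctr,float))/(r*2))**2))
    return (k.reshape(-1,2)+.5)/4-.5+[x0,y0]
def fit(f,k,z):
    """blob contour -> plane z: rect centre, length, width, long-axis azimuth deg, area centroid"""
    P=onplane(f,k,z)[:,:2].astype(np.float32)
    h=cv2.convexHull(P*1000);(c,(a,b),_)=cv2.minAreaRect(h);q=cv2.boxPoints(((c),(a,b),_))
    e=max((q[1]-q[0],q[2]-q[1]),key=np.linalg.norm)
    M=cv2.moments((P*1000).reshape(-1,1,2));g=np.array([M['m10'],M['m01']])/M['m00']
    pc=.5*np.arctan2(2*M['mu11'],M['mu20']-M['mu02'])
    return dict(c=np.round(np.array(c)/1000,4),L=round(max(a,b),1),W=round(min(a,b),1),az=round(np.degrees(np.arctan2(e[1],e[0]))%180,1),pca=round(np.degrees(pc)%180,1),g=np.round(g/1000,4))
E
python3 - <<'E'
from seg import *
grab('wrist','w4');print(np.round(load('w4')['eye'],3))
F={i:load(f'w{i}') for i in(1,2,3,4)}
a={'caddis':(.595,.079,.014),'pond':(.587,-.057,.02),'mussel':(.493,.091,.02),'rams':(.487,-.06,.0145),'cCad':(.617,.323,.002),'cMus':(.449,.292,.002),'cRams':(.61,-.312,.002),'cSnail':(.46,-.297,.002)}
vis={k:(2,3) for k in a};vis.update(cCad=(3,4),cMus=(3,4),cRams=(1,2),cSnail=(1,2))
out=[]
for n,P in a.items():
    K=[]
    for i in vis[n]:
        px=proj(F[i],[P])[0]
        try:k=blob(F[i],px,36,.62 if n[0]!='c' or n=='caddis' else .5,'b' if n in('caddis','pond','mussel','rams') else 'm')
        except Exception as e: print(n,i,px,e);continue
        K.append((i,k));print(n,i,np.round(px),fit(F[i],k,P[2]))
        x,y=map(int,px);im=F[i]['image'][:,:,::-1].copy();im=cv2.copyMakeBorder(im,60,60,60,60,cv2.BORDER_CONSTANT)
        c=cv2.resize(im[y+60-34:y+60+34,x+60-34:x+60+34],(200,200),interpolation=cv2.INTER_CUBIC)
        cv2.polylines(c,[np.int32((k-[x-34,y-34]+.5)*200/68)],True,(0,0,255),1);out.append(c)
    if len(K)==2:
        cen=[np.mean(cv2.boxPoints(cv2.minAreaRect(k.astype(np.float32))),0) for _,k in K]
        print('   tri',*[np.round(v,4) for v in tri(F[K[0][0]],cen[0],F[K[1][0]],cen[1])])
while len(out)%4: out.append(np.zeros((200,200,3),np.uint8))
m=cv2.vconcat([cv2.hconcat(out[i:i+4]) for i in range(0,len(out),4)]);cv2.imwrite('pics/c3.png',cv2.resize(m,(600,600)) if m.shape[0]>600 else m)
E
```

```text
[0.664 0.235 0.473]
caddis 2 [132.  85.] {'c': array([0.5941, 0.0788]), 'L': 47.9, 'W': 15.0, 'az': np.float32(37.9), 'pca': np.float64(38.5), 'g': array([0.594 , 0.0788])}
caddis 3 [254. 141.] {'c': array([0.5938, 0.0787]), 'L': 48.0, 'W': 13.9, 'az': np.float32(38.8), 'pca': np.float64(38.6), 'g': array([0.5939, 0.0789])}
   tri [0.5942 0.0789 0.014 ] 0.0001
pond 2 [235. 139.] {'c': array([ 0.5863, -0.0574]), 'L': 52.7, 'W': 25.6, 'az': np.float32(14.7), 'pca': np.float64(3.9), 'g': array([ 0.5848, -0.059 ])}
pond 3 [352. 193.] {'c': array([ 0.5863, -0.0568]), 'L': 51.7, 'W': 25.6, 'az': np.float32(22.6), 'pca': np.float64(11.4), 'g': array([ 0.5848, -0.0583])}
   tri [ 0.5864 -0.0572  0.0179] 0.0003
mussel 2 [ 96. 160.] {'c': array([0.494 , 0.0896]), 'L': 65.4, 'W': 39.3, 'az': np.float32(28.3), 'pca': np.float64(31.9), 'g': array([0.4942, 0.0891])}
mussel 3 [213. 212.] {'c': array([0.4946, 0.0902]), 'L': 66.2, 'W': 34.3, 'az': np.float32(29.4), 'pca': np.float64(31.4), 'g': array([0.4945, 0.0897])}
   tri [0.4938 0.0904 0.0172] 0.0008
rams 2 [208. 211.] {'c': array([ 0.4868, -0.0
[... 979 characters left out ...]
1
cRams 1 [316. 153.] {'c': array([ 0.6072, -0.3042]), 'L': 35.2, 'W': 31.9, 'az': np.float32(6.6), 'pca': np.float64(5.0), 'g': array([ 0.6071, -0.3036])}
cRams 2 [422. 203.] {'c': array([ 0.6072, -0.3043]), 'L': 35.4, 'W': 32.2, 'az': np.float32(6.0), 'pca': np.float64(1.4), 'g': array([ 0.6072, -0.3036])}
   tri [ 0.6072 -0.3041  0.0021] 0.0003
cSnail 1 [257. 249.] {'c': array([ 0.4554, -0.2864]), 'L': 51.2, 'W': 24.4, 'az': np.float32(47.3), 'pca': np.float64(35.6), 'g': array([ 0.455 , -0.2885])}
cSnail 2 [359. 291.] {'c': array([ 0.4553, -0.2865]), 'L': 50.6, 'W': 24.5, 'az': np.float32(48.2), 'pca': np.float64(36.0), 'g': array([ 0.4549, -0.2885])}
   tri [ 0.4554 -0.2864  0.0017] 0.0
```

View pics/c3.png

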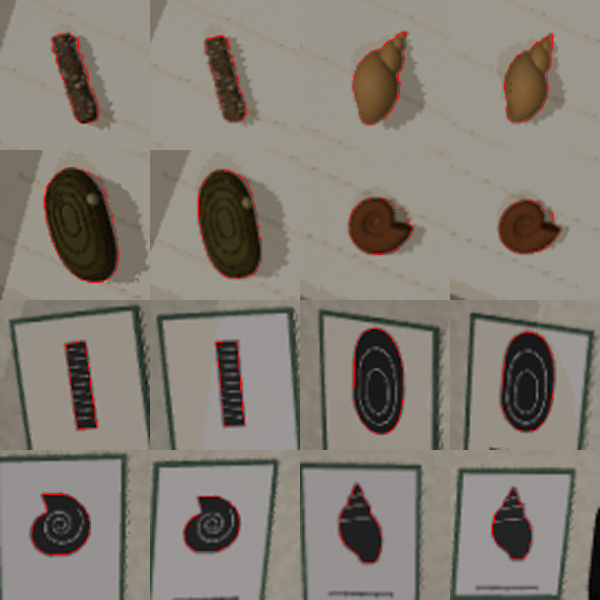

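The wrist crops show every find and print cleanly outlined. The triangulated heights come out at 14–18 mm for the finds and 2 mm for the prints, as expected. Next I'll get the card frames from their green edges.

```bash
cat > cards.py <<'E'
from seg import *
a={'cMus':(3,4,(.435,.29)),'cSnail':(1,2,(.447,-.289)),'cRams':(1,2,(.599,-.304)),'cCad':(3,4,(.604,.317))}
pr={'cMus':(.4455,.2907),'cSnail':(.4554,-.2864),'cRams':(.6072,-.3042),'cCad':(.6138,.3201)}
def run():
  for n,(i,j,c) in a.items():
    for q in(i,j):
        f=load(f'w{q}');im=f['image'].astype(float)
        g=np.uint8((im[:,:,1]-im[:,:,0]>6)&(im.max(2)<125))
        px=proj(f,[(*c,.002)])[0];m=np.zeros_like(g);cv2.circle(m,tuple(int(v) for v in px),72,1,-1);g&=m
        nb,lab,stt,_=cv2.connectedComponentsWithStats(g,connectivity=8);l=1+np.argmax(stt[1:,4])
        ys,xs=np.nonzero(lab==l);P=(onplane(f,np.c_[xs,ys],.002)[:,:2]*1000).astype(np.float32)
        cc,wh,an=cv2.minAreaRect(P);b=cv2.boxPoints((cc,wh,an));e=max((b[1]-b[0],b[2]-b[1]),key=np.linalg.norm);e/=np.linalg.norm(e)
        d=np.array(pr[n])*1000-cc
        if d@e<0:e=-e
        t=np.array(cc)+14*e
        print(n,q,'mid',np.round(cc,1),'size',np.round(wh,1),'az',round(np.degrees(np.arctan2(e[1],e[0])),1),'target',np.round(t,1),'print rect',np.round(np.array(pr[n])*1000,1))
if __name__=='__main__':run()
E
python3 cards.py
```

```text
cMus 3 mid [432.2 287.2] size [105.   73.5] az 15.1 target [445.8 290.9] print rect [445.5 290.7]
cMus 4 mid [432.2 287.5] size [105.2  73.7] az 15.3 target [445.7 291.1] print rect [445.5 290.7]
cSnail 1 mid [ 445.3 -292.6] size [104.4  73.1] az 23.3 target [ 458.2 -287.1] print rect [ 455.4 -286.4]
cSnail 2 mid [ 445.3 -292.4] size [103.8  73.8] az 23.9 target [ 458.1 -286.7] print rect [ 455.4 -286.4]
cRams 1 mid [ 595.6 -309. ] size [104.1  73.3] az 26.2 target [ 608.1 -302.8] print rect [ 607.2 -304.2]
cRams 2 mid [ 595.5 -308.8] size [105.1  73.6] az 26.1 target [ 608.  -302.6] print rect [ 607.2 -304.2]
cCad 3 mid [601.3 313.4] size [104.6  74. ] az 26.6 target [613.8 319.7] print rect [613.8 320.1]
cCad 4 mid [601.2 313.7] size [104.7  73.8] az 26.6 target [613.7 319.9] print rect [613.8 320.1]
```

```bash
cat > plan.py <<'E'
from h import *
import sys
def plan(x,y,z,az):
    """shift (cm, tool axes AFTER the spin) and spin (rad) from measured pose to TCP target, tool z at azimuth az (mod 180)"""
    s=bot.state();R=cv2.Rodrigues(np.array(s['eef_rot']))[0];p=np.array(s['tool_pos'])
    a0=np.degrees(np.arctan2(R[1,2],R[0,2]));d=(az-a0+90)%180-90
    a=np.radians(a0+d);Z=np.array([np.cos(a),np.sin(a),0]);X=np.array([np.sin(a),-np.cos(a),0])
    v=np.array([x,y,z])-p
    print('t',round(s['t'],2),'pos',np.round(p,4),'az',round(a0,2),'tilt',np.round(R[2],3),'spin',round(-np.radians(d),4),'tx,ty,tz cm',np.round([v@X*100,-v[2]*100,v@Z*100],2),'width',round(s['grip_width'],4),'F',np.round(s['wrist_force'],1),'j6',round(s['joints'][5],2))
if __name__=='__main__': plan(*map(float,sys.argv[1:]))
E
python3 plan.py .4943 .0901 .10 31.6
```

```text
t 3.35 pos [0.5918 0.2021 0.3307] az 24.38 tilt [ 0.001 -1.    -0.001] spin -0.1261 tx,ty,tz cm [  4.43  23.07 -14.18] width 0.085 F [ 0.5  0.2 -0.2] j6 1.44
```

Request:
drive_tool([
  [[0, 0, 0], -0.063, 0.5],
  [[0, 0, 0], -0.063, 0.5],
  [[0.554, 2.884, -1.773], 0, 0.5],
  [[0.554, 2.884, -1.773], 0, 0.5],
  [[0.554, 2.884, -1.773], 0, 0.5],
  [[0.554, 2.884, -1.773], 0, 0.5],
  [[0.554, 2.884, -1.773], 0, 0.5],
  [[0.554, 2.884, -1.773], 0, 0.5],
  [[0.554, 2.884, -1.773], 0, 0.5],
  [[0.554, 2.884, -1.773], 0, 0.5],
  [[0, 0, 0], 0, 0.5],
  [[0, 0, 0], 0, 0.5],
])

```text
t: 4.35
tool_pos: [0.492, 0.0898, 0.0987]
eef_rot: [-1.423, 0.798, -0.793]
wrist_force: [0.4, 1.3, 1.1]
grip_width: 0.0639
```

```bash
python3 - <<'E'
from seg import *
f=grab('wrist','w5')
for n,P,z in (('mussel',(.4943,.0901,.02),.018),('pond',(.5864,-.0572,.02),.018),('caddis',(.594,.0788,.014),.014)):
    px=proj(f,[P])[0]
    try: print(n,np.round(px),fit(f,blob(f,px,60 if n=='mussel' else 40,.62),z))
    except Exception as e: print(n,px,e)
im=f['image'][:,:,::-1].copy();cv2.circle(im,tuple(int(v) for v in proj(f,[(.4943,.0901,.02)])[0]),4,(0,0,255),1);cv2.imwrite('pics/c4.png',im)
E
python3 plan.py .4943 .0901 .0105 31.6
```

```text
mussel [281. 218.] {'c': array([0.4936, 0.0898]), 'L': 67.4, 'W': 33.4, 'az': np.float32(30.0), 'pca': np.float64(33.2), 'g': array([0.4936, 0.0895])}
pond [548. 215.] {'c': array([ 0.582 , -0.0567]), 'L': 44.8, 'W': 27.1, 'az': np.float32(45.4), 'pca': np.float64(31.2), 'g': array([ 0.582, -0.059])}
caddis [388.  85.] {'c': array([0.5937, 0.0791]), 'L': 46.1, 'W': 14.0, 'az': np.float32(38.4), 'pca': np.float64(38.4), 'g': array([0.5937, 0.0791])}
t 4.4 pos [0.4948 0.0908 0.1009] az 31.56 tilt [ 0.    -1.     0.001] spin -0.0007 tx,ty,tz cm [ 0.04  9.04 -0.08] width 0.0641 F [ 1.3 -0.4  1.2] j6 1.15
```

View pics/c4.png

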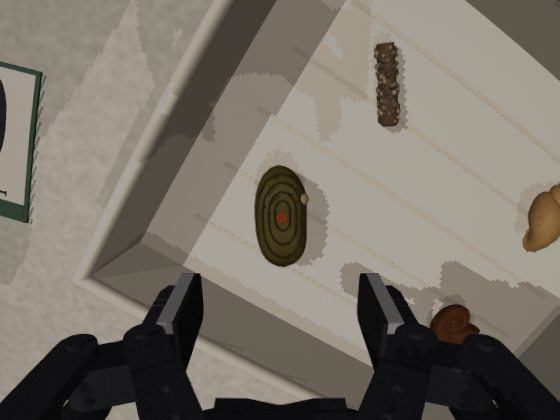

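Request:
drive_tool([
  [[0, 2, 0], 0, 0.5],
  [[0, 2, -0.1], 0, 0.5],
  [[0, 2, 0], 0, 0.5],
  [[0, 2, 0], 0, 0.5],
  [[0, 0.5, 0], 0, 0.5],
  [[0, 0.5, 0], 0, 0.5],
  [[0, 0, 0], 0, 0.5],
  [[0, 0, 0], 0, 0.5],
], newtons=20)

```text
t: 5.07
tool_pos: [0.4951, 0.0918, 0.0118]
eef_rot: [-1.42, 0.79, -0.794]
wrist_force: [0.1, 0.4, -0.0]
grip_width: 0.0642
```

Request:
drive_tool([
  [[0, 0, 0], 0, 0.2],
  [[0, 0, 0], 0, -0.1],
  [[0, 0, 0], 0, -0.3],
  [[0, 0, 0], 0, -0.4],
  [[0, 0, 0], 0, -0.5],
  [[0, 0, 0], 0, -0.6],
  [[0, 0, 0], 0, -0.6],
  [[0, 0, 0], 0, -0.6],
], newtons=20)

```text
t: 5.73
tool_pos: [0.4941, 0.0916, 0.0112]
eef_rot: [-1.421, 0.791, -0.793]
wrist_force: [-0.8, -1.0, 6.4]
grip_width: 0.0306
```

Request:
drive_tool([
  [[0, 0, 0], 0, -1],
  [[0, 0, 0], 0, -1],
  [[0, -0.3, 0], 0, -1],
  [[0, -0.6, 0], 0, -1],
  [[0, -1, 0], 0, -1],
  [[0, -2, 0], 0, -1],
  [[0, -2, 0], 0, -1],
  [[0, -2, 0], 0, -1],
  [[0, -2, 0], 0, -1],
  [[0, -1, 0], 0, -1],
  [[0, 0, 0], 0, -1],
  [[0, 0, 0], 0, -1],
])

```text
t: 6.73
tool_pos: [0.4934, 0.0916, 0.1197]
eef_rot: [-1.421, 0.791, -0.793]
wrist_force: [-0.2, 0.0, 0.1]
grip_width: 0.0304
```

```bash
python3 - <<'E'
from seg import *
f=grab('wrist','w6')
cv2.imwrite('pics/c5.png',cv2.convertScaleAbs(f['image'][:,:,::-1],alpha=1.3))
P=(.5864,-.0572,.02);px=proj(f,[P])[0];print(fit(f,blob(f,px,40,.62),.018),px)
E
python3 plan.py .4457 .2910 .12 15.1
```

```text
{'c': array([ 0.5847, -0.0578]), 'L': 48.8, 'W': 28.2, 'az': np.float32(36.7), 'pca': np.float64(22.8), 'g': array([ 0.584 , -0.0592])} [528.1508811  210.03745434]
t 6.78 pos [0.4925 0.0914 0.1186] az 31.73 tilt [-0.    -1.    -0.001] spin 0.2902 tx,ty,tz cm [-20.49  -0.14   0.68] width 0.0302 F [-0.4  0.6 -0.5] j6 1.15
```

View pics/c5.png

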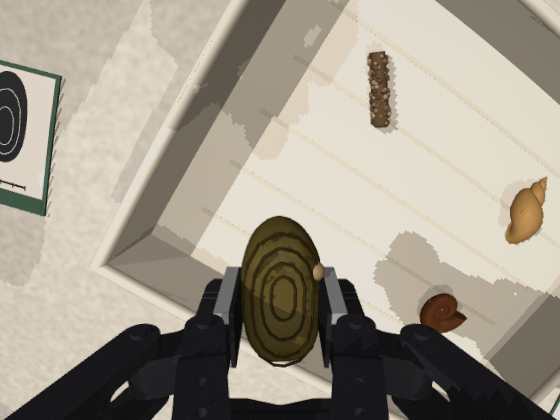

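```bash
cat > hand.py <<'E'
from seg import *
def inhand(f,hz,lo,hi,tcp=None,rot=None,roi=(180,150,390,400)):
    """find's offset from TCP along tool x,z (mm) and its axis relative to tool z; HSV range mask, hz=height of its outline above the TCP"""
    s=bot.state();R=cv2.Rodrigues(np.array(s['eef_rot']))[0];p=np.array(s['tool_pos'])
    x0,y0,x1,y1=roi;h=cv2.cvtColor(cv2.GaussianBlur(f['image'],(3,3),0),cv2.COLOR_RGB2HSV)[y0:y1,x0:x1]
    m=cv2.morphologyEx(cv2.inRange(h,lo,hi),cv2.MORPH_CLOSE,np.ones((9,9)))
    k=max(cv2.findContours(m,0,1)[0],key=cv2.contourArea).reshape(-1,2)+[x0,y0]
    r=fit(f,k.astype(float),p[2]+hz);d=np.r_[r['c']-p[:2],0]
    az=np.degrees(np.arctan2(R[1,2],R[0,2]))
    w=lambda v:round((v-az+90)%180-90,1)
    print('off x,z mm',np.round([d@R[:,0]*1000,d@R[:,2]*1000],1),'L,W',r['L'],r['W'],'rel az rect',w(r['az']),'pca',w(r['pca']),'px',k.min(0),k.max(0))
E
python3 - <<'E'
from hand import *
f=load('w6')
inhand(f,.0085,(18,90,10),(40,255,150))
E
```

```text
off x,z mm [ 1. -1.] L,W 69.6 33.1 rel az rect -2.0 pca 1.0 px [240 216] [323 365]
```

Request:
drive_tool([
  [[0, 0, 0], 0.097, -1],
  [[0, 0, 0], 0.097, -1],
  [[0, 0, 0], 0.096, -1],
  [[-3.41, 0, 0.13], 0, -1],
  [[-3.41, 0, 0.13], 0, -1],
  [[-3.41, 0, 0.13], 0, -1],
  [[-3.41, 0, 0.13], 0, -1],
  [[-3.41, 0, 0.13], 0, -1],
  [[-3.41, 0, 0.13], 0, -1],
  [[0, 0, 0], 0, -1],
  [[0, 2, 0], 0, -1],
  [[0, 2, 0], 0, -1],
])

```text
t: 7.78
tool_pos: [0.4473, 0.2918, 0.0784]
eef_rot: [-1.323, 1.011, -1.011]
wrist_force: [-0.5, -0.1, -0.8]
grip_width: 0.0303
```

Request:
drive_tool([
  [[0, 2, 0], 0, -1],
  [[0, 2, 0], 0, -1],
  [[0, 1, 0], 0, -1],
  [[0, 0, 0], 0, -1],
  [[0, 0, 0], 0, -1],
  [[0, 0, 0], 0, -1],
])

```text
t: 8.28
tool_pos: [0.4479, 0.2911, 0.0297]
eef_rot: [-1.322, 1.013, -1.013]
wrist_force: [-1.4, -0.2, 1.0]
grip_width: 0.0303
```

```bash
python3 - <<'E'
from hand import *
for i in range(3): f=grab('wrist','w7');inhand(f,.0085,(18,90,10),(40,255,150))
E
python3 plan.py .4457 .2910 .0055 15.1
```

```text
off x,z mm [ 0.9 -1.4] L,W 69.3 32.7 rel az rect -2.1 pca 0.9 px [240 216] [323 366]
off x,z mm [ 0.8 -1.3] L,W 69.3 32.7 rel az rect -2.2 pca 0.9 px [240 216] [323 366]
off x,z mm [ 0.8 -1.2] L,W 69.4 32.8 rel az rect -2.0 pca 0.9 px [240 216] [323 366]
t 8.43 pos [0.4485 0.2916 0.0306] az 15.11 tilt [-0.001 -1.     0.003] spin 0.0002 tx,ty,tz cm [-0.01  2.51 -0.28] width 0.0301 F [ 0.4 -0.  -0.1] j6 1.84
```

Request:
drive_tool([
  [[-0.08, 0.6, -0.15], 0, -1],
  [[0, 0.6, 0], 0, -1],
  [[0, 0.5, 0], 0, -1],
  [[0, 0.3, 0], 0, -1],
  [[0, 0.2, 0], 0, -1],
  [[0, 0.1, 0], 0, -1],
  [[0, 0.1, 0], 0, -1],
  [[0, 0, 0], 0, -1],
  [[0, 0, 0], 0, -1],
])

```text
t: 9.18
tool_pos: [0.4459, 0.2916, 0.0053]
eef_rot: [-1.322, 1.012, -1.013]
wrist_force: [-1.0, 0.1, 0.7]
grip_width: 0.0305
```

Request:
drive_tool([
  [[0, 0.05, 0], 0, -1],
  [[0, 0, 0], 0, -1],
  [[0, 0, 0], 0, -1],
])

```text
t: 9.43
tool_pos: [0.4459, 0.2916, 0.0053]
eef_rot: [-1.322, 1.012, -1.013]
wrist_force: [-1.7, -1.0, 5.8]
grip_width: 0.0303
```

Request:
drive_tool([
  [[0, 0, 0], 0, -0.25],
  [[0, 0, 0], 0, -0.2],
  [[0, 0, 0], 0, -0.1],
  [[0, 0, 0], 0, 0],
  [[0, 0, 0], 0, 0.2],
  [[0, 0, 0], 0, 0.2],
  [[0, 0, 0], 0, 0.2],
  [[0, -1, 0], 0, 0.2],
  [[0, -2, 0], 0, 0.2],
  [[0, -3, 0], 0, 0.2],
  [[0, -3, 0], 0, 0.2],
  [[0, -3, 0], 0, 0.2],
])

```text
t: 10.43
tool_pos: [0.4453, 0.2913, 0.1264]
eef_rot: [-1.323, 1.013, -1.013]
wrist_force: [0.4, 0.8, -0.0]
grip_width: 0.0512
```

Request:
drive_tool([
  [[0, -2, 0], 0, 0.5],
  [[0, 0, 0], 0, 0.5],
  [[0, 0, 0], 0, 0.5],
])

```text
t: 10.68
tool_pos: [0.4469, 0.2922, 0.1471]
eef_rot: [-1.318, 1.011, -1.013]
wrist_force: [-1.3, -0.4, -0.7]
grip_width: 0.0642
```

```bash
python3 - <<'E'
from seg import *
f=grab('wrist','w8')
im=f['image'][:,:,::-1].copy()
th=np.linspace(0,2*np.pi,60);a=np.radians(15.1);e=np.c_[33*np.cos(th),16*np.sin(th)]/1000@np.array([[np.cos(a),np.sin(a)],[-np.sin(a),np.cos(a)]])+[.4457,.291]
cv2.polylines(im,[np.int32(proj(f,np.c_[e,np.full(60,.002)]))],True,(0,0,255),1)
cv2.imwrite('pics/c6.png',im)
px=proj(f,[(.4457,.291,.014)])[0];h=cv2.cvtColor(f['image'],cv2.COLOR_RGB2HSV)
k=blob(f,px,60,.55);print(fit(f,k,.012))
E
python3 plan.py .5864 -.0572 .20 0
```

```text
{'c': array([0.4462, 0.2907]), 'L': 67.7, 'W': 32.8, 'az': np.float32(12.8), 'pca': np.float64(16.4), 'g': array([0.4458, 0.2905])}
t 10.73 pos [0.4457 0.2915 0.1452] az 15.12 tilt [-0.    -1.     0.001] spin 0.2638 tx,ty,tz cm [34.87 -5.48 14.07] width 0.0639 F [-1.2 -1.2 -0.5] j6 1.84
```

View pics/c6.png

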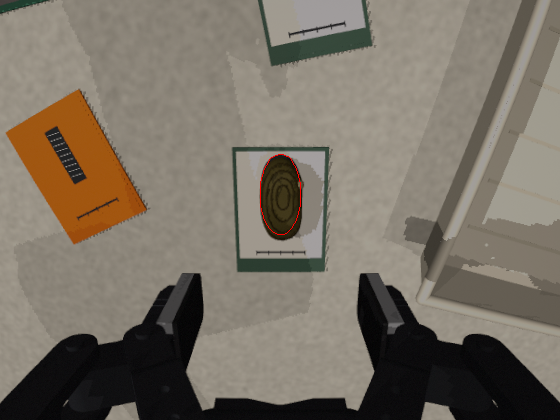

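Mussel: it sits at (281,195) in the wrist view, inside its drawn outline, about 1 mm and 1° off. Next is the pond snail, with the camera straight above it first.

Request:
drive_tool([
  [[3.73, -0.6, -0.34], 0, 0.5],
  [[3.73, -0.6, -0.34], 0, 0.5],
  [[3.73, -0.6, -0.34], 0, 0.5],
  [[3.73, -0.6, -0.34], 0, 0.5],
  [[3.73, -0.6, -0.34], 0, 0.5],
  [[3.73, -0.6, -0.34], 0, 0.5],
  [[3.73, -0.6, -0.34], 0, 0.5],
  [[3.73, -0.6, -0.34], 0, 0.5],
  [[3.73, -0.6, -0.34], 0, 0.5],
  [[3.73, -0.6, -0.34], 0, 0.5],
  [[0, 0, 0], 0, 0.5],
  [[0, 0, 0], 0, 0.5],
])

```text
t: 11.73
tool_pos: [0.5093, -0.0792, 0.2031]
eef_rot: [-1.322, 1.018, -1.014]
wrist_force: [0.2, 1.0, 0.4]
grip_width: 0.0638
```

Request:
drive_tool([
  [[0, 0, 0], 0, 0.5],
])

```text
t: 11.82
tool_pos: [0.5088, -0.0772, 0.2028]
eef_rot: [-1.323, 1.017, -1.011]
wrist_force: [0.5, -0.5, -0.2]
grip_width: 0.064
```

Run:
```python
from seg import *
f=grab('wrist','w9');print(np.round(f['eye'],3))
P=(.5864,-.0572,.02);px=proj(f,[P])[0];k=blob(f,px,60,.62);r=fit(f,k,.017);print(np.round(px),r)
def tip(P,g):
    v=P-g;i=np.argmax(np.linalg.norm(v,axis=1));return P[i],np.degrees(np.arctan2(v[i,1],v[i,0]))
Po=onplane(f,k,.017)[:,:2];print('obj tip',*tip(Po,r['g']))
f1=load('w1');k1=blob(f1,(249,249),36,.5,'m');r1=fit(f1,k1,.002);Pp=onplane(f1,k1,.002)[:,:2];print('print',r1,*tip(Pp,r1['g']))
# print & object in their own frames: card frame extents; object rotated to candidate az
def frame(P,az,o):
    a=np.radians(az);return (P-o)@np.array([[np.cos(a),-np.sin(a)],[np.sin(a),np.cos(a)]])*1000
Q=frame(Pp,23.6,np.array([.4582,-.2869]));print('print extents',Q.min(0),Q.max(0))
d=tip(Po,r['g'])[1]-tip(Pp,r1['g'])[1];az=23.6+d;print('az by tip',az,'by pca',23.6+r['pca']-r1['pca'],'by rect',23.6+r['az']-r1['az'])
Q=frame(Po,az,np.zeros(2));lo,hi=Q.min(0),Q.max(0);print('obj extents',hi-lo)
def pic(f,c,z,az,k):
    a=np.radians(az);R=np.array([[np.cos(a),np.sin(a)],[-np.sin(a),np.cos(a)]])
    s=np.array([[-.04,-.03],[.04,-.03],[.04,.03],[-.04,.03]]);W=s@R+c
    H=cv2.getPerspectiveTransform(proj(f,np.c_[W,np.full(4,z)]).astype(np.float32),np.float32([[0,300],[400,300],[400,0],[0,0]]))
    return cv2.warpPerspective(f['image'][:,:,::-1],H,(400,300),flags=cv2.INTER_CUBIC)
im=cv2.hconcat([pic(f1,np.array([.4582,-.2869]),.002,23.6,k1),pic(f,r['c'],.017,az,k)])
cv2.imwrite('pics/c7.png',im)
```

```text
[ 0.586 -0.057  0.345]
[281.  87.] {'c': array([ 0.5853, -0.0572]), 'L': 51.0, 'W': 25.6, 'az': np.float32(16.4), 'pca': np.float64(5.8), 'g': array([ 0.584 , -0.0588])}
obj tip [ 0.61304285 -0.06110481] -4.537432912976243
print {'c': array([ 0.4554, -0.2864]), 'L': 51.2, 'W': 24.4, 'az': np.float32(47.3), 'pca': np.float64(35.6), 'g': array([ 0.455 , -0.2885])} [ 0.48004314 -0.27430304] 29.548902258735097
print extents [-26.41350179 -12.83002701] [25.09560587 12.95029376]
az by tip -10.486335171711339 by pca -6.199999999999999 by rect -7.299999
obj extents [52.36721949 28.5064947 ]
```

View pics/c7.png

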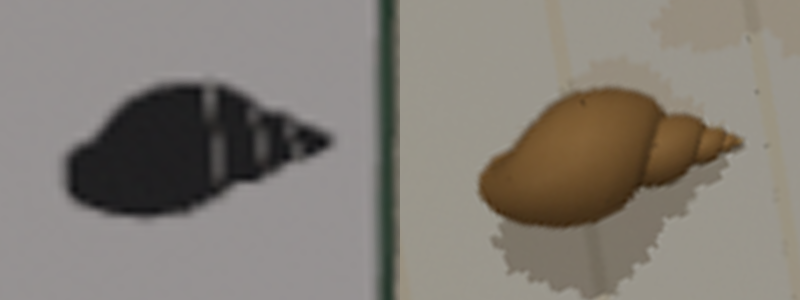

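```bash
python3 - <<'E'
from seg import *
def ext(P,az):
    a=np.radians(az);M=np.array([[np.cos(a),-np.sin(a)],[np.sin(a),np.cos(a)]]);Q=P@M*1000;lo,hi=Q.min(0),Q.max(0);c=(lo+hi)/2
    t=Q[np.argmax(Q[:,0])]-c;b=Q[np.argmin(Q[:,0])]-c;top=Q[np.argmax(Q[:,1])]-c;bot=Q[np.argmin(Q[:,1])]-c
    return np.round(hi-lo,1),'tip',np.round(t,1),'tail',np.round(b,1),'top x',round(top[0],1),'bot x',round(bot[0],1),'centre',np.round(M@c/1000,4)
f1=load('w1');P=onplane(f1,blob(f1,(249,249),36,.5,'m'),.002)[:,:2];print('print',*ext(P,23.6))
f=load('w9');k=blob(f,proj(f,[(.5864,-.0572,.02)])[0],60,.62);P=onplane(f,k,.018)[:,:2]
for az in(-12,-10,-8,-6,-4,-2): print(az,*ext(P,az))
E
python3 plan.py .5864 -.0572 .10 -8
```

```text
print [51.5 25.8] tip [25.8  0.7] tail [-25.8  -2.9] top x -3.2 bot x -7.5 centre [ 0.4576 -0.2871]
-12 [52.  28.7] tip [26.   3.8] tail [-26.   -5.5] top x -1.1 bot x -11.4 centre [ 0.5868 -0.0594]
-10 [52.3 28.3] tip [26.1  2.7] tail [-26.1  -6.2] top x -0.5 bot x -9.6 centre [ 0.5867 -0.0592]
-8 [52.6 28. ] tip [26.3  1.6] tail [-26.3  -5.4] top x 0.0 bot x -10.0 centre [ 0.5867 -0.059 ]
-6 [52.8 27.6] tip [26.4  0.5] tail [-26.4  -4.7] top x 0.6 bot x -10.4 centre [ 0.5867 -0.0589]
-4 [52.9 27.3] tip [26.5 -0.6] tail [-26.5  -3.9] top x -1.4 bot x -10.8 centre [ 0.5866 -0.0587]
-2 [53.  27.1] tip [26.5 -1.6] tail [-26.5  -3.1] top x -0.9 bot x -5.6 centre [ 0.5865 -0.0585]
t 11.87 pos [ 0.5088 -0.0766  0.2029] az 15.13 tilt [-0.002 -1.    -0.003] spin 0.4036 tx,ty,tz cm [-3.   10.29  7.41] width 0.0643 F [-0.2  1.1 -0.8] j6 1.11
```

Request:
drive_tool([
  [[0, 1, 0], 0.12, 0.5],
  [[0, 1, 0], 0.12, 0.5],
  [[0, 1, 0], 0.12, 0.5],
  [[-0.84, 2.43, 2.19], 0, 0.5],
  [[-0.84, 2.43, 2.19], 0, 0.5],
  [[-0.84, 2.43, 2.19], 0, 0.5],
  [[0, 0, 0], 0, 0.5],
  [[0, 0, 0], 0, 0.5],
  [[0, 0, 0], 0, 0.5],
])

```text
t: 12.62
tool_pos: [0.577, -0.0573, 0.1012]
eef_rot: [-1.165, 1.28, -1.277]
wrist_force: [0.0, 0.2, -0.1]
grip_width: 0.064
```

```bash
python3 - <<'E'
from seg import *
f=grab('wrist','w10');k=blob(f,proj(f,[(.585,-.058,.02)])[0],70,.62);print(fit(f,k,.018),k.min(0),k.max(0))
E
for i in 1 2 ; do python3 plan.py .5767 -.0578 .0105 -5.5; done
```

```text
{'c': array([ 0.586 , -0.0569]), 'L': 54.8, 'W': 25.8, 'az': np.float32(15.2), 'pca': np.float64(4.0), 'g': array([ 0.5842, -0.0586])} [257.625 158.625] [301.125 244.625]
t 12.67 pos [ 0.5775 -0.0578  0.1023] az -5.42 tilt [ 0. -1.  0.] spin 0.0013 tx,ty,tz cm [ 0.01  9.18 -0.08] width 0.064 F [-0.3 -0.4 -0.7] j6 1.52
t 12.67 pos [ 0.5775 -0.0578  0.1023] az -5.42 tilt [ 0. -1.  0.] spin 0.0013 tx,ty,tz cm [ 0.01  9.18 -0.08] width 0.064 F [-0.3 -0.4 -0.7] j6 1.52
```

Request:
drive_tool([
  [[0, 2, -0.05], 0, 0.4],
  [[0, 2, 0], 0, 0.4],
  [[0, 2, 0], 0, 0.3],
  [[0, 2, 0], 0, 0.2],
  [[0, 0.6, 0], 0, 0.1],
  [[0, 0.5, 0], 0, 0],
  [[0, 0, 0], 0, -0.1],
  [[0, 0, 0], 0, -0.2],
  [[0, 0, 0], 0, -0.25],
  [[0, 0, 0], 0, -0.3],
  [[0, 0, 0], 0, -0.35],
  [[0, 0, 0], 0, -0.4],
], newtons=20)

```text
t: 13.67
tool_pos: [0.5782, -0.0587, 0.0116]
eef_rot: [-1.161, 1.279, -1.28]
wrist_force: [-0.2, 0.7, 2.2]
grip_width: 0.0258
```

Request:
drive_tool([
  [[0, 0, 0], 0, -0.5],
  [[0, 0, 0], 0, -0.6],
  [[0, 0, 0], 0, -1],
  [[0, 0, 0], 0, -1],
  [[0, -0.3, 0], 0, -1],
  [[0, -0.6, 0], 0, -1],
  [[0, -1, 0], 0, -1],
  [[0, -2, 0], 0, -1],
  [[0, -3, 0], 0, -1],
  [[0, -3, 0], 0, -1],
  [[0, 0, 0], 0, -1],
  [[0, 0, 0], 0, -1],
])

```text
t: 14.67
tool_pos: [0.5798, -0.059, 0.1133]
eef_rot: [-1.158, 1.275, -1.283]
wrist_force: [0.1, 0.4, -0.1]
grip_width: 0.0247
```

```bash
python3 - <<'E'
from hand import *
f=grab('wrist','w11');inhand(f,.0085,(8,100,50),(25,255,255))
cv2.imwrite('pics/c8.png',f['image'][120:420,140:420,::-1])
E
python3 plan.py .4582 -.2869 .11 23.6
```

```text
off x,z mm [-0.1  5.3] L,W 64.7 25.9 rel az rect 21.5 pca 10.3 px [247 203] [311 349]
t 14.72 pos [ 0.5781 -0.0588  0.1112] az -5.51 tilt [ 0.    -1.     0.002] spin -0.5081 tx,ty,tz cm [ 16.1    0.12 -20.12] width 0.0249 F [-0.6 -1.  -0.3] j6 1.52
```

View pics/c8.png

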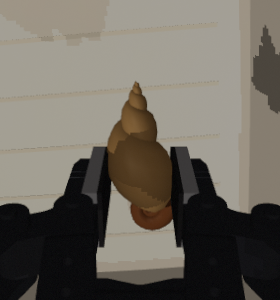

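Run:
```python
from hand import *
f=load('w11');h=cv2.cvtColor(f['image'],cv2.COLOR_RGB2HSV)
print('hsv snail',h[290,280],h[260,270],h[310,285],'rams',h[335,290],h[340,288])
for lo in(9,11,12): inhand(f,.0085,(lo,90,40),(25,255,255),roi=(180,150,390,345))
s=bot.state();R=cv2.Rodrigues(np.array(s['eef_rot']))[0]
for z in(.006,.0085): print('tip',(onplane(f,[(276,202.5)],s['tool_pos'][2]+z)[0]-s['tool_pos'])@R*1000)
```

```text
hsv snail [ 16 145  86] [ 16 159  74] [ 16 159  77] rams [ 12 187  82] [ 12 184  79]
off x,z mm [0.4 7.6] L,W 64.3 25.7 rel az rect 2.6 pca 10.4 px [247 203] [312 344]
off x,z mm [0.4 7.6] L,W 64.3 25.7 rel az rect 2.6 pca 10.4 px [247 203] [312 344]
off x,z mm [0.4 7.6] L,W 64.3 25.7 rel az rect 2.6 pca 10.1 px [247 203] [312 344]
tip [-0.74635685 -5.90759089 39.21209461]
tip [-0.72159276 -8.40583453 39.95805332]
```

Request:
drive_tool([
  [[0, 0, 0], -0.102, -1],
  [[0, 0, 0], -0.102, -1],
  [[0, 0, 0], -0.102, -1],
  [[0, 0, 0], -0.101, -1],
  [[0, 0, 0], -0.101, -1],
  [[2.3, 0, -3.04], 0, -1],
  [[2.3, 0, -3.04], 0, -1],
  [[2.3, 0, -3.04], 0, -1],
  [[2.3, 0, -3.04], 0, -1],
  [[2.3, 0, -3.04], 0, -1],
  [[2.3, 0, -3.04], 0, -1],
  [[2.3, 0, -3.04], 0, -1],
])

```text
t: 15.72
tool_pos: [0.4444, -0.2918, 0.108]
eef_rot: [-1.376, 0.903, -0.898]
wrist_force: [1.4, -0.1, 0.2]
grip_width: 0.0248
```

Request:
drive_tool([
  [[0, 0, 0], 0, -1],
  [[0, 2, 0], 0, -1],
  [[0, 2, 0], 0, -1],
  [[0, 2, 0], 0, -1],
  [[0, 2, 0], 0, -1],
  [[0, 0, 0], 0, -1],
  [[0, 0, 0], 0, -1],
  [[0, 0, 0], 0, -1],
])

```text
t: 16.38
tool_pos: [0.4468, -0.2911, 0.0298]
eef_rot: [-1.376, 0.901, -0.9]
wrist_force: [-0.3, -0.3, -0.2]
grip_width: 0.0248
```

```bash
python3 - <<'E'
from hand import *
for i in range(3): f=grab('wrist','w12');inhand(f,.0085,(9,90,40),(25,255,255),roi=(180,150,390,390))
E
python3 plan.py .4477 -.2915 .0055 23.6
```

```text
off x,z mm [-2.8  9.1] L,W 56.2 25.5 rel az rect 20.3 pca 9.2 px [246 201] [311 331]
off x,z mm [-2.4  9.1] L,W 56.3 25.5 rel az rect 20.3 pca 9.3 px [246 201] [311 331]
off x,z mm [-2.2  9.1] L,W 56.4 25.6 rel az rect 20.3 pca 9.3 px [246 201] [311 331]
t 16.53 pos [ 0.4479 -0.292   0.0312] az 23.61 tilt [ 0.002 -1.     0.001] spin 0.0001 tx,ty,tz cm [-0.05  2.57 -0.  ] width 0.025 F [-0.4 -1.   0.4] j6 0.53
```

Request:
drive_tool([
  [[0, 0.8, 0.1], 0, -1],
  [[0, 0.8, 0], 0, -1],
  [[0, 0.4, 0], 0, -1],
  [[0, 0.2, 0], 0, -1],
  [[0, 0.1, 0], 0, -1],
  [[0, 0.1, 0], 0, -1],
  [[0, 0.1, 0], 0, -1],
  [[0, 0, 0], 0, -1],
  [[0, 0, 0], 0, -1],
])

```text
t: 17.28
tool_pos: [0.4474, -0.2908, 0.0057]
eef_rot: [-1.376, 0.902, -0.9]
wrist_force: [-4.5, 2.1, 8.5]
grip_width: 0.0247
```

Request:
drive_tool([
  [[0, 0.05, 0], 0, -1],
  [[0, 0, 0], 0, -1],
  [[0, 0, 0], 0, -1],
])

```text
t: 17.53
tool_pos: [0.4473, -0.2907, 0.0057]
eef_rot: [-1.376, 0.902, -0.899]
wrist_force: [-5.2, 4.1, 13.2]
grip_width: 0.0248
```

Request:
drive_tool([
  [[0, -0.05, 0], 0, -0.4],
  [[0, 0, 0], 0, -0.35],
  [[0, 0, 0], 0, -0.3],
  [[0, 0, 0], 0, -0.2],
  [[0, 0, 0], 0, 0],
  [[0, 0, 0], 0, 0.2],
  [[0, 0, 0], 0, 0.2],
  [[0, -1, 0], 0, 0.2],
  [[0, -2, 0], 0, 0.2],
  [[0, -3, 0], 0, 0.2],
  [[0, -3, 0], 0, 0.2],
  [[0, -3, 0], 0, 0.2],
])

```text
t: 18.53
tool_pos: [0.4475, -0.2908, 0.1264]
eef_rot: [-1.376, 0.901, -0.9]
wrist_force: [0.1, -0.1, 0.7]
grip_width: 0.0514
```

Request:
drive_tool([
  [[0, -2, 0], 0, 0.5],
  [[0, -2, -3], 0, 0.5],
  [[0, -2, -3], 0, 0.5],
  [[0, 0, 0], 0, 0.5],
  [[0, 0, 0], 0, 0.5],
  [[0, 0, 0], 0, 0.5],
])

```text
t: 19.03
tool_pos: [0.3928, -0.315, 0.1852]
eef_rot: [-1.376, 0.901, -0.902]
wrist_force: [-0.5, 0.8, -0.4]
grip_width: 0.0641
```

```bash
python3 - <<'E'
from seg import *
f=grab('wrist','w13');print(np.round(f['eye'],3))
T=np.array([.4582,-.2869]);k=blob(f,proj(f,[(*T,.014)])[0],60,.62);P=onplane(f,k,.012)[:,:2];print(fit(f,k,.012))
a=np.radians(23.6);M=np.array([[np.cos(a),-np.sin(a)],[np.sin(a),np.cos(a)]])
Q=(P-T)@M*1000;print('extents in card frame',np.round(Q.min(0),1),np.round(Q.max(0),1),'tip',np.round(Q[np.argmax(Q[:,0])],1),'tail',np.round(Q[np.argmin(Q[:,0])],1))
im=f['image'][:,:,::-1].copy();cv2.polylines(im,[np.int32(k)],True,(0,0,255),1)
f1=load('w1');kp=blob(f1,(249,249),36,.5,'m');cv2.polylines(im,[np.int32(proj(f,onplane(f1,kp,.002)))],True,(255,255,0),1)
x,y=map(int,proj(f,[(*T,.01)])[0]);cv2.imwrite('pics/c9.png',cv2.resize(im[max(y-80,0):y+80,x-80:x+80],(560,560)))
E
python3 plan.py .487 -.061 .10 23.6
```

```text
[ 0.466 -0.284  0.328]
{'c': array([ 0.4547, -0.2869]), 'L': 53.7, 'W': 26.5, 'az': np.float32(47.8), 'pca': np.float64(35.3), 'g': array([ 0.4544, -0.2889])}
extents in card frame [-29.2 -14. ] [25.8 13.6] tip [25.8  2.4] tail [-29.2  -5.7]
t 19.08 pos [ 0.3928 -0.3145  0.1844] az 23.59 tilt [-0.001 -1.     0.   ] spin -0.0003 tx,ty,tz cm [-19.46   8.44  18.79] width 0.0639 F [0.1 0.5 0.2] j6 0.43
```

View pics/c9.png

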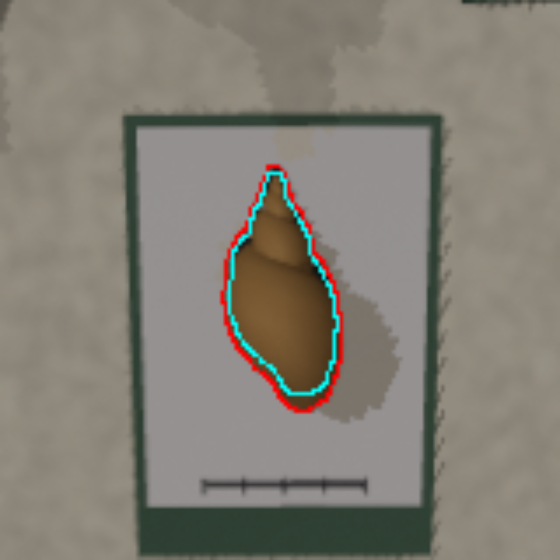

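Pond snail: in the crop the red shell contour covers the cyan print, about 1 mm toward the tail, tip in line. Ramshorn next.

Request:
drive_tool([
  [[0, 0, 0], -0.121, 0.5],
  [[0, 0, 0], -0.121, 0.5],
  [[0, 0, 0], -0.121, 0.5],
  [[0, 0, 0], -0.121, 0.5],
  [[0, 0, 0], -0.121, 0.5],
  [[0, 0, 0], -0.121, 0.5],
  [[0, 0, 0], -0.121, 0.5],
  [[0, 0, 0], -0.121, 0.5],
  [[0, 0, 0], -0.121, 0.5],
  [[0, 0, 0], -0.121, 0.5],
  [[0, 0, 0], -0.121, 0.5],
])

```text
t: 20.0
tool_pos: [0.3929, -0.3139, 0.1832]
eef_rot: [-1.564, -0.139, 0.142]
wrist_force: [-0.3, -0.2, -0.7]
grip_width: 0.064
```

Request:
drive_tool([
  [[2.28, -0.26, 2.57], 0, 0.5],
  [[2.28, -0.26, 2.57], 0, 0.5],
  [[2.28, -0.26, 2.57], 0, 0.5],
  [[2.28, -0.26, 2.57], 0, 0.5],
  [[2.28, -0.26, 2.57], 0, 0.5],
  [[2.28, -0.26, 2.57], 0, 0.5],
  [[0, 0, 0], 0, 0.5],
  [[0, 0, 0], 0, 0.5],
  [[0, 0, 0], 0, 0.5],
])

```text
t: 20.75
tool_pos: [0.5007, -0.1391, 0.1991]
eef_rot: [-1.566, -0.135, 0.138]
wrist_force: [-0.0, -1.1, 0.1]
grip_width: 0.0642
```

```bash
python3 - <<'E'
from seg import *
f=grab('wrist','w14');print(np.round(f['eye'],3))
k=blob(f,proj(f,[(.487,-.061,.0145)])[0],50,.55);r=fit(f,k,.0145);print(r)
f1=load('w1');k1=blob(f1,(308,150),36,.5,'m');r1=fit(f1,k1,.002)
for f_,k_,z,g in((f,k,.0145,r['g']),(f1,k1,.002,r1['g'])):
    P=onplane(f_,k_,z)[:,:2]-g;i=np.argmax(np.linalg.norm(P,axis=1));print('lip az',np.degrees(np.arctan2(P[i,1],P[i,0])),np.linalg.norm(P[i]),'centroid',g)
x,y=map(int,proj(f,[(.487,-.061,.0145)])[0]);im=f['image'][:,:,::-1].copy();cv2.polylines(im,[np.int32(k)],True,(0,0,255),1)
cv2.imwrite('pics/c10.png',cv2.hconcat([cv2.resize(im[max(0,y-50):y+50,x-50:x+50],(400,400)),cv2.resize(f1['image'][120:180,278:338,::-1],(400,400))]))
E
python3 plan.py .487 -.061 .10 100
```

```text
[ 0.487 -0.061  0.342]
{'c': array([ 0.4859, -0.0599]), 'L': 34.9, 'W': 32.7, 'az': np.float32(63.9), 'pca': np.float64(63.4), 'g': array([ 0.4863, -0.0601])}
lip az -67.22320755894275 0.02106859730545238 centroid [ 0.4863 -0.0601]
lip az 54.79241796174468 0.020566997213431783 centroid [ 0.6071 -0.3036]
t 20.8 pos [ 0.5005 -0.1397  0.1992] az 99.88 tilt [-0.002 -1.     0.001] spin -0.002 tx,ty,tz cm [0.04 9.92 7.98] width 0.0643 F [ 0.1 -0.7 -0.9] j6 -0.49
```

View pics/c10.png

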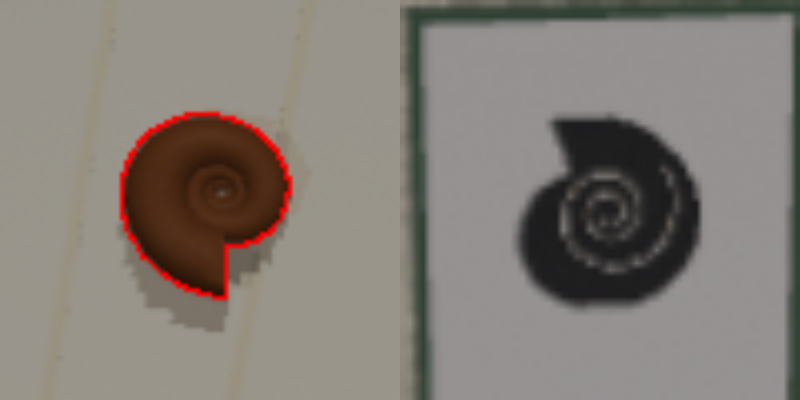

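Request:
drive_tool([
  [[0, 2.2, 2.01], 0, 0.5],
  [[0, 2.2, 2.01], 0, 0.5],
  [[0, 2.2, 2.01], 0, 0.5],
  [[0, 2.2, 2.01], 0, 0.5],
  [[0, 0, 0], 0, 0.5],
  [[0, 2, 0], 0, 0.5],
  [[0, 2, 0], 0, 0.5],
  [[0, 2, 0], 0, 0.5],
  [[0, 2, 0], 0, 0.5],
  [[0, 1, 0], 0, 0.4],
  [[0, 0.5, 0], 0, 0.3],
  [[0, 0.5, 0], 0, 0.2],
], newtons=20)

```text
t: 21.8
tool_pos: [0.4876, -0.0614, 0.0124]
eef_rot: [-1.567, -0.134, 0.134]
wrist_force: [0.2, -0.4, 0.5]
grip_width: 0.0511
```

Request:
drive_tool([
  [[0, 0, 0], 0, 0.1],
  [[0, 0, 0], 0, 0],
  [[0, 0, 0], 0, -0.1],
  [[0, 0, 0], 0, -0.15],
  [[0, 0, 0], 0, -0.2],
  [[0, 0, 0], 0, -0.25],
  [[0, 0, 0], 0, -0.3],
  [[0, 0, 0], 0, -0.4],
  [[0, 0, 0], 0, -0.6],
  [[0, 0, 0], 0, -1],
  [[0, 0, 0], 0, -1],
])

```text
t: 22.72
tool_pos: [0.4881, -0.0605, 0.0133]
eef_rot: [-1.567, -0.136, 0.134]
wrist_force: [-1.8, -0.3, 6.5]
grip_width: 0.0329
```

Request:
drive_tool([
  [[0, -0.3, 0], 0, -1],
  [[0, -0.6, 0], 0, -1],
  [[0, -1, 0], 0, -1],
  [[0, -2, 0], 0, -1],
  [[0, -2, 0], 0, -1],
  [[0, -2, 0], 0, -1],
  [[0, -2, 0], 0, -1],
  [[0, 0, 0], 0, -1],
  [[0, 0, 0], 0, -1],
  [[0, 0, 0], 0, -1],
])

```text
t: 23.55
tool_pos: [0.487, -0.0604, 0.1111]
eef_rot: [-1.566, -0.135, 0.135]
wrist_force: [0.1, -0.2, 0.3]
grip_width: 0.0328
```

```bash
python3 - <<'E'
from hand import *
f=grab('wrist','w15');inhand(f,.004,(4,120,30),(16,255,255))
cv2.imwrite('pics/c11.png',f['image'][150:420,140:420,::-1])
E
python3 plan.py .608 -.3027 .11 100
```

```text
off x,z mm [-0.2  1.6] L,W 34.7 32.0 rel az rect -34.2 pca -24.3 px [241 248] [319 327]
t 23.6 pos [ 0.4864 -0.0603  0.1104] az 99.85 tilt [-0.002 -1.     0.001] spin -0.0025 tx,ty,tz cm [  7.77   0.04 -25.98] width 0.032 F [-0.6  0.5 -0.6] j6 -0.35
```

View pics/c11.png

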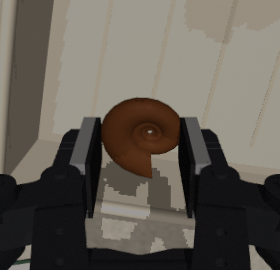

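Request:
drive_tool([
  [[1.11, 0, -3.714], 0, -1],
  [[1.11, 0, -3.714], 0, -1],
  [[1.11, 0, -3.714], 0, -1],
  [[1.11, 0, -3.714], 0, -1],
  [[1.11, 0, -3.714], 0, -1],
  [[1.11, 0, -3.714], 0, -1],
  [[1.11, 0, -3.714], 0, -1],
  [[0, 0, 0], 0, -1],
  [[0, 2, 0], 0, -1],
  [[0, 2, 0], 0, -1],
  [[0, 2, 0], 0, -1],
  [[0, 2, 0], 0, -1],
])

```text
t: 24.6
tool_pos: [0.607, -0.3026, 0.0284]
eef_rot: [-1.565, -0.133, 0.137]
wrist_force: [-0.1, -0.1, -0.2]
grip_width: 0.0325
```

Request:
drive_tool([
  [[0, 0, 0], 0, -1],
  [[0, 0, 0], 0, -1],
  [[0, 0, 0], 0, -1],
])

```text
t: 24.85
tool_pos: [0.6083, -0.3031, 0.0312]
eef_rot: [-1.566, -0.135, 0.136]
wrist_force: [-0.2, 0.0, 0.6]
grip_width: 0.0325
```

```bash
python3 - <<'E'
from hand import *
for i in range(2): f=grab('wrist','w16');inhand(f,.004,(4,120,30),(16,255,255))
E
python3 plan.py .608 -.3027 .0075 99.9
```

```text
off x,z mm [-1.4  3.6] L,W 34.4 31.8 rel az rect -35.1 pca -23.6 px [241 247] [319 326]
off x,z mm [-1.2  3. ] L,W 34.7 31.8 rel az rect -34.3 pca -25.0 px [241 248] [320 326]
t 24.95 pos [ 0.6096 -0.3038  0.0329] az 99.86 tilt [ 0.002 -1.    -0.002] spin -0.0007 tx,ty,tz cm [-0.13  2.54  0.13] width 0.0326 F [-0.2  0.3  0.6] j6 -0.67
```

Request:
drive_tool([
  [[-0.03, 0.8, 0], 0, -1],
  [[0, 0.8, 0], 0, -1],
  [[0, 0.3, 0], 0, -1],
  [[0, 0.2, 0], 0, -1],
  [[0, 0.1, 0], 0, -1],
  [[0, 0, 0], 0, -1],
  [[0, 0, 0], 0, -1],
])

```text
t: 25.53
tool_pos: [0.6082, -0.3034, 0.0094]
eef_rot: [-1.567, -0.135, 0.135]
wrist_force: [-0.4, 0.5, -0.6]
grip_width: 0.0322
```

Request:
drive_tool([
  [[0, 0.1, 0], 0, -1],
  [[0, 0, 0], 0, -1],
  [[0, 0, 0], 0, -1],
])

```text
t: 25.78
tool_pos: [0.6083, -0.3034, 0.0085]
eef_rot: [-1.567, -0.135, 0.135]
wrist_force: [-0.4, 0.2, 0.6]
grip_width: 0.0328
```

Request:
drive_tool([
  [[0, 0.05, 0], 0, -1],
  [[0, 0, 0], 0, -1],
  [[0, 0, 0], 0, -1],
])

```text
t: 26.03
tool_pos: [0.6081, -0.3034, 0.0079]
eef_rot: [-1.567, -0.135, 0.135]
wrist_force: [0.0, 0.3, -0.4]
grip_width: 0.0326
```

Request:
drive_tool([
  [[0, 0.07, 0], 0, -1],
  [[0, 0, 0], 0, -1],
  [[0, 0, 0], 0, -1],
])

```text
t: 26.28
tool_pos: [0.6083, -0.3034, 0.0074]
eef_rot: [-1.567, -0.135, 0.135]
wrist_force: [-0.0, -0.4, 2.4]
grip_width: 0.0326
```

Request:
drive_tool([
  [[0, 0.05, 0], 0, -1],
  [[0, 0, 0], 0, -1],
  [[0, 0, 0], 0, -1],
])

```text
t: 26.53
tool_pos: [0.6083, -0.3034, 0.0073]
eef_rot: [-1.567, -0.135, 0.135]
wrist_force: [-2.5, 1.7, 5.5]
grip_width: 0.0328
```

Request:
drive_tool([
  [[0, 0.05, 0], 0, -1],
  [[0, 0, 0], 0, -1],
  [[0, 0, 0], 0, -1],
])

```text
t: 26.78
tool_pos: [0.6083, -0.3035, 0.0073]
eef_rot: [-1.567, -0.135, 0.135]
wrist_force: [-3.0, 2.0, 8.1]
grip_width: 0.0327
```

Request:
drive_tool([
  [[0, -0.05, 0], 0, -0.22],
  [[0, 0, 0], 0, -0.18],
  [[0, 0, 0], 0, -0.1],
  [[0, 0, 0], 0, 0],
  [[0, 0, 0], 0, 0.2],
  [[0, 0, 0], 0, 0.2],
  [[0, -1, 0], 0, 0.2],
  [[0, -2, 0], 0, 0.2],
  [[0, -3, 0], 0, 0.2],
  [[0, -3, 0], 0, 0.2],
  [[0, -3, 0], 0, 0.2],
  [[0, -3, 0], 0, 0.2],
])

```text
t: 27.78
tool_pos: [0.6081, -0.3033, 0.1588]
eef_rot: [-1.567, -0.135, 0.135]
wrist_force: [-0.5, 0.3, -0.1]
grip_width: 0.0513
```

Request:
drive_tool([
  [[0, -1, -3.5], 0, 0.2],
  [[0, -2, -3.5], 0, 0.2],
  [[0, 0, 0], 0, 0.2],
  [[0, 0, 0], 0, 0.2],
  [[0, 0, 0], 0, 0.2],
])

```text
t: 28.2
tool_pos: [0.6198, -0.3723, 0.1868]
eef_rot: [-1.566, -0.134, 0.134]
wrist_force: [-0.4, -0.2, -0.0]
grip_width: 0.0512
```

```bash
python3 - <<'E'
from seg import *
f=grab('wrist','w17');print(np.round(f['eye'],3))
im=f['image'][:,:,::-1].copy()
f1=load('w1');kp=blob(f1,(308,150),36,.5,'m');cv2.polylines(im,[np.int32(proj(f,onplane(f1,kp,.002)))],True,(255,255,0),1)
T=(.608,-.3027,.0085);x,y=map(int,proj(f,[T])[0]);cv2.circle(im,(x,y),2,(0,255,0),-1)
k=blob(f,(x,y),45,.55);print(fit(f,k,.0085));cv2.polylines(im,[np.int32(k)],True,(0,0,255),1)
cv2.imwrite('pics/c12.png',cv2.resize(im[max(y-70,0):y+70,x-70:x+70],(500,500)))
E
python3 plan.py .594 .079 .10 38.5
```

```text
[ 0.606 -0.294  0.329]
{'c': array([ 0.6069, -0.3018]), 'L': 36.9, 'W': 35.0, 'az': np.float32(73.4), 'pca': np.float64(56.8), 'g': array([ 0.6077, -0.303 ])}
t 28.25 pos [ 0.6195 -0.3714  0.1859] az 99.85 tilt [-0.001 -1.     0.002] spin 1.0708 tx,ty,tz cm [-36.84   8.59  26.05] width 0.0511 F [ 0.   0.7 -0.2] j6 -0.75
```

View pics/c12.png

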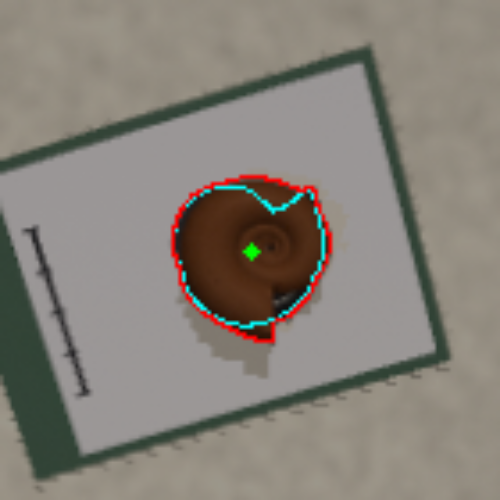

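Ramshorn: it covers its print within about 1 mm (shell at about (250,255) in the crop). Last is the caddis case.

Request:
drive_tool([
  [[0, 0, 0], 0.119, 0],
  [[0, 0, 0], 0.119, 0],
  [[0, 0, 0], 0.119, 0],
  [[0, 0, 0], 0.119, 0],
  [[0, 0, 0], 0.119, 0],
  [[0, 0, 0], 0.119, 0],
  [[0, 0, 0], 0.119, 0],
  [[0, 0, 0], 0.119, 0],
  [[0, 0, 0], 0.119, 0],
])

```text
t: 29.0
tool_pos: [0.6194, -0.3703, 0.185]
eef_rot: [-1.453, 0.708, -0.703]
wrist_force: [-0.3, -0.1, 0.4]
grip_width: 0.0431
```

Request:
drive_tool([
  [[-3.07, 0.716, 2.17], 0, 0],
  [[-3.07, 0.716, 2.17], 0, 0],
  [[-3.07, 0.716, 2.17], 0, 0],
  [[-3.07, 0.716, 2.17], 0, 0],
  [[-3.07, 0.716, 2.17], 0, 0],
  [[-3.07, 0.716, 2.17], 0, 0],
  [[-3.07, 0.716, 2.17], 0, 0],
  [[-3.07, 0.716, 2.17], 0, 0],
  [[-3.07, 0.716, 2.17], 0, 0],
  [[-3.07, 0.716, 2.17], 0, 0],
  [[-3.07, 0.716, 2.17], 0, 0],
  [[-3.07, 0.716, 2.17], 0, 0],
])

```text
t: 30.0
tool_pos: [0.5923, 0.0807, 0.0993]
eef_rot: [-1.456, 0.703, -0.699]
wrist_force: [0.0, -0.7, -0.7]
grip_width: 0.0427
```

Request:
drive_tool([
  [[0, 0, 0], 0, 0],
  [[0, 0, 0], 0, 0],
  [[0, 0, 0], 0, 0],
])

```text
t: 30.25
tool_pos: [0.5934, 0.0787, 0.1]
eef_rot: [-1.456, 0.701, -0.699]
wrist_force: [-0.0, -0.3, -0.2]
grip_width: 0.0428
```

```bash
python3 - <<'E'
from seg import *
f=grab('wrist','w18');print(np.round(f['eye'],3))
k=blob(f,proj(f,[(.594,.079,.014)])[0],60,.6);print(fit(f,k,.014),k.min(0),k.max(0))
E
python3 plan.py .594 .079 .0115 38.5;python3 plan.py .594 .079 .0115 38.5
```

```text
[0.656 0.128 0.242]
{'c': array([0.5938, 0.0791]), 'L': 49.3, 'W': 13.6, 'az': np.float32(38.9), 'pca': np.float64(38.3), 'g': array([0.5939, 0.0792])} [268.625 178.875] [290.125 251.875]
t 30.3 pos [0.594  0.0779 0.1004] az 38.52 tilt [-0.    -1.    -0.001] spin 0.0004 tx,ty,tz cm [-0.09  8.89  0.07] width 0.0428 F [ 0.5 -0.5  1.6] j6 0.99
t 30.3 pos [0.594  0.0779 0.1004] az 38.52 tilt [-0.    -1.    -0.001] spin 0.0004 tx,ty,tz cm [-0.09  8.89  0.07] width 0.0428 F [ 0.5 -0.5  1.6] j6 0.99
```

Request:
drive_tool([
  [[-0.04, 2, 0.04], 0, 0],
  [[0, 2, 0], 0, 0],
  [[0, 2, 0], 0, 0],
  [[0, 2, 0], 0, 0],
  [[0, 0.5, 0], 0, -0.1],
  [[0, 0.45, 0], 0, -0.2],
  [[0, 0, 0], 0, -0.3],
  [[0, 0, 0], 0, -0.4],
  [[0, 0, 0], 0, -0.5],
  [[0, 0, 0], 0, -0.55],
  [[0, 0, 0], 0, -0.6],
  [[0, 0, 0], 0, -0.65],
], newtons=20)

```text
t: 31.3
tool_pos: [0.5953, 0.0788, 0.012]
eef_rot: [-1.454, 0.701, -0.702]
wrist_force: [0.0, 0.1, 0.3]
grip_width: 0.015
```

Request:
drive_tool([
  [[0, 0, 0], 0, -0.7],
  [[0, 0, 0], 0, -0.75],
  [[0, 0, 0], 0, -0.8],
  [[0, 0, 0], 0, -1],
  [[0, 0, 0], 0, -1],
  [[0, 0, 0], 0, -1],
])

```text
t: 31.8
tool_pos: [0.5951, 0.0788, 0.0117]
eef_rot: [-1.454, 0.701, -0.702]
wrist_force: [-0.3, -0.7, 4.5]
grip_width: 0.0112
```

Request:
drive_tool([
  [[0, -0.3, 0], 0, -1],
  [[0, -0.6, 0], 0, -1],
  [[0, -1, 0], 0, -1],
  [[0, -2, 0], 0, -1],
  [[0, -2, 0], 0, -1],
  [[0, -2, 0], 0, -1],
  [[0, -2, 0], 0, -1],
  [[0, 0, 0], 0, -1],
  [[0, 0, 0], 0, -1],
  [[0, 0, 0], 0, -1],
])

```text
t: 32.63
tool_pos: [0.5943, 0.0786, 0.11]
eef_rot: [-1.455, 0.702, -0.701]
wrist_force: [-0.1, -0.4, -0.1]
grip_width: 0.0116
```

```bash
python3 - <<'E'
from hand import *
f=grab('wrist','w19');inhand(f,.004,(0,40,10),(30,255,110),roi=(245,200,315,380))
cv2.imwrite('pics/c13.png',f['image'][150:420,140:420,::-1])
E
python3 plan.py .6138 .3199 .11 26.6
```

```text
off x,z mm [0.2 0.1] L,W 50.7 13.8 rel az rect 0.2 pca -0.7 px [263 232] [296 339]
t 32.68 pos [0.5937 0.0785 0.1092] az 38.49 tilt [-0.001 -1.    -0.002] spin 0.2075 tx,ty,tz cm [-20.68  -0.08  12.6 ] width 0.0115 F [-0.6 -0.2 -0.9] j6 0.99
```

View pics/c13.png

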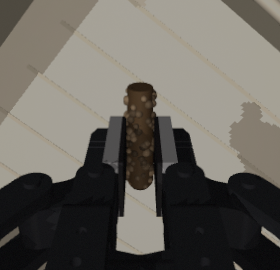

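Request:
drive_tool([
  [[0, 0, 0], 0.104, -1],
  [[0, 0, 0], 0.104, -1],
  [[-2.954, 0, 1.8], 0, -1],
  [[-2.954, 0, 1.8], 0, -1],
  [[-2.954, 0, 1.8], 0, -1],
  [[-2.954, 0, 1.8], 0, -1],
  [[-2.954, 0, 1.8], 0, -1],
  [[-2.954, 0, 1.8], 0, -1],
  [[-2.954, 0, 1.8], 0, -1],
  [[0, 0, 0], 0, -1],
  [[0, 2, 0], 0, -1],
  [[0, 2, 0], 0, -1],
])

```text
t: 33.68
tool_pos: [0.6152, 0.321, 0.0698]
eef_rot: [-1.393, 0.859, -0.86]
wrist_force: [-0.5, 0.2, -0.6]
grip_width: 0.011
```

Request:
drive_tool([
  [[0, 2, 0], 0, -1],
  [[0, 2, 0], 0, -1],
  [[0, 0, 0], 0, -1],
  [[0, 0, 0], 0, -1],
  [[0, 0, 0], 0, -1],
])

```text
t: 34.1
tool_pos: [0.6149, 0.3197, 0.0302]
eef_rot: [-1.394, 0.862, -0.861]
wrist_force: [0.3, -0.9, -0.2]
grip_width: 0.0107
```

```bash
python3 - <<'E'
from hand import *
f=grab('wrist','w20');inhand(f,.004,(0,40,10),(30,255,110),roi=(245,200,315,380))
E
python3 plan.py .6138 .3199 .006 26.6
```

```text
off x,z mm [ 0.3 -0.1] L,W 50.0 13.3 rel az rect -0.1 pca -0.4 px [263 232] [296 339]
t 34.15 pos [0.6157 0.3201 0.0313] az 26.56 tilt [ 0.    -1.     0.001] spin -0.0007 tx,ty,tz cm [-0.07  2.53 -0.18] width 0.0113 F [1.1 0.4 0.5] j6 1.55
```

Request:
drive_tool([
  [[-0.02, 0.8, -0.12], 0, -1],
  [[0, 0.8, 0], 0, -1],
  [[0, 0.4, 0], 0, -1],
  [[0, 0.2, 0], 0, -1],
  [[0, 0.1, 0], 0, -1],
  [[0, 0.1, 0], 0, -1],
  [[0, 0, 0], 0, -1],
  [[0, 0, 0], 0, -1],
])

```text
t: 34.82
tool_pos: [0.6139, 0.3197, 0.0064]
eef_rot: [-1.393, 0.861, -0.861]
wrist_force: [-0.3, -0.1, -0.7]
grip_width: 0.0112
```

Request:
drive_tool([
  [[0, 0.05, 0], 0, -1],
  [[0, 0, 0], 0, -1],
  [[0, 0, 0], 0, -1],
])

```text
t: 35.07
tool_pos: [0.6139, 0.3197, 0.0059]
eef_rot: [-1.393, 0.861, -0.861]
wrist_force: [1.6, 0.0, 0.1]
grip_width: 0.0114
```

Request:
drive_tool([
  [[0, 0.05, 0], 0, -1],
  [[0, 0, 0], 0, -1],
  [[0, 0, 0], 0, -1],
])

```text
t: 35.32
tool_pos: [0.6139, 0.3197, 0.0057]
eef_rot: [-1.393, 0.861, -0.861]
wrist_force: [-1.3, -0.9, 3.0]
grip_width: 0.0111
```

Contact is felt, so I'll release and back off.

Request:
drive_tool([
  [[0, 0, 0], 0, -0.72],
  [[0, 0, 0], 0, -0.68],
  [[0, 0, 0], 0, -0.6],
  [[0, 0, 0], 0, -0.4],
  [[0, 0, 0], 0, -0.2],
  [[0, 0, 0], 0, 0],
  [[0, -1, 0], 0, 0],
  [[0, -2, 0], 0, 0],
  [[0, -3, 0], 0, 0],
  [[0, -3, 0], 0, 0],
  [[0, -3, 0], 0, 0],
  [[0, -3, 0], 0, 0],
])

```text
t: 36.32
tool_pos: [0.6137, 0.3195, 0.1574]
eef_rot: [-1.393, 0.861, -0.861]
wrist_force: [0.5, -0.6, -0.3]
grip_width: 0.043
```

Request:
drive_tool([
  [[0, -3, -1], 0, 0],
  [[0, -3, -1], 0, 0],
  [[0, -3, -1], 0, 0],
  [[0, -3, -1], 0, 0],
  [[0, 0, 0], 0, 0],
  [[0, 0, 0], 0, 0],
  [[0, 0, 0], 0, 0],
])

```text
t: 36.9
tool_pos: [0.5779, 0.3016, 0.2759]
eef_rot: [-1.393, 0.861, -0.862]
wrist_force: [-0.1, -0.3, -0.7]
grip_width: 0.0429
```

Run:
```python
from seg import *
f=grab('wrist','w21');t=grab('top','top1')
im=f['image'][:,:,::-1].copy()
x,y=map(int,proj(f,[(.6138,.3199,.008)])[0]);k=blob(f,(x,y),50,.6);print('caddis',fit(f,k,.008))
x2,y2=map(int,proj(f,[(.4457,.291,.012)])[0]);print((x2,y2))
a=np.radians(26.6);M=np.array([[np.cos(a),np.sin(a)],[-np.sin(a),np.cos(a)]]);q=np.array([[-23,-6],[23,-6],[23,6],[-23,6]])/1000@M+[.6138,.3199]
cv2.polylines(im,[np.int32(proj(f,np.c_[q,np.full(4,.002)]))],True,(255,255,0),1)
c=lambda x,y:cv2.resize(im[max(y-70,0):y+70,max(x-70,0):x+70],(400,400))
a=c(x,y)
tp=cv2.resize(cv2.convertScaleAbs(t['image'][120:320,160:480,::-1],alpha=1.6),(400,250));b=cv2.copyMakeBorder(tp,75,75,0,0,cv2.BORDER_CONSTANT)
cv2.imwrite('pics/c14.png',cv2.hconcat([a,b]))
t0=load('top0');d=cv2.absdiff(t0['image'],t['image']).max(2);print('dish diff',d[125:175,198:248].mean(),'ref noise',d[330:400,480:550].mean())
print(np.round(bot.state()['t'],2))
```

```text
caddis {'c': array([0.6072, 0.3163]), 'L': 92.4, 'W': 73.6, 'az': np.float32(26.6), 'pca': np.float64(26.6), 'g': array([0.6071, 0.3164])}
(237, 266)
dish diff 23.4928 ref noise 34.77897959183674
37.0
```

View pics/c14.png

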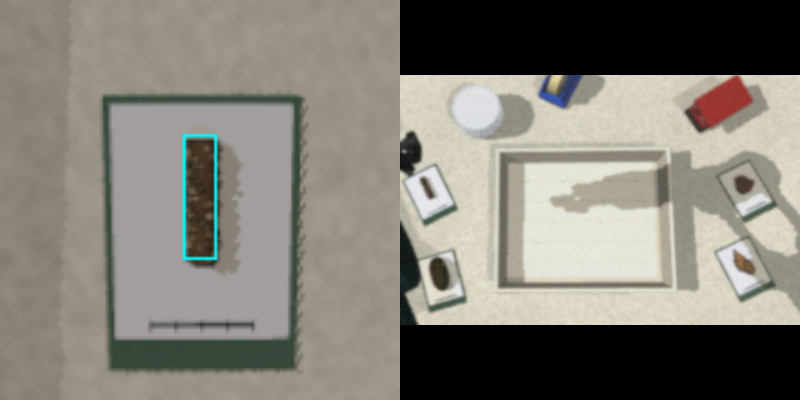

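All four lie on their cards. The case at (200,200) in the crop fills its cyan target box, and the dish stack is still at about (222,148) in the top view. Handing in.

```bash
python3 -c "
from rig import bot
print(bot.job_done())"
```

```text
the job is handed in; nothing more can be done
None
```

All four finds are on their matching cards: mussel first, then pond snail, ramshorn and caddis case. I handed the job in at about 37 s. No verdict came back, so what follows rests on my own checks.

- **Mussel:** in the wrist view it lies within about 1 mm and 1° of its outline.
- **Pond snail:** it sits about 1–1.5 mm towards the tail end of its print. Its long axis is within about 0.5° and the spire points as drawn. Its true axis was the least certain measurement: three estimates before the grasp ran from -6° to -10°, so I matched the tip and tail positions against the print (-5.5°).
- **Ramshorn:** it covers its print within about 1 mm. Its lip is turned differently from the drawing, which the card allows.
- **Caddis case:** it fills its target box by eye. My last numeric fit of it failed because the mask picked up the whole card, so there is no final number. Before release it was within about 0.5 mm and 0.5° in the gripper.
- **Forces:** each find was lowered until contact was felt; the highest wrist reading was about 14 N.
- **Dishes:** the stack is at the same place, about (222,148), in the top view before and after. An automatic image comparison told me nothing, because the shadows had changed.

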